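Feel for the hidden release of a tapping rig

ROBOT

A 7-joint arm with a two-finger parallel gripper is mounted at the origin on a cart in front of the work surface, level with it; the furniture and walls round the work are solid. World frame = base frame: x ahead of the robot, y to its left, z up, the work surface at z = 0. Lengths are in m, angles in rad, forces in N, time in s.
With the tool pointing down it reaches from about 0.4 to 0.85 m from the base axis. Payload 10.4 kg.
Tool frame: the origin (TCP) lies at the very end of the fingers, on their centre line; the grasp point (between the pads) lies 19 mm behind it (grasp_offset is the distance from the TCP to the grasp point, in m); z points along the fingers, y is the line along which they close (so a half turn about z gives the same grasp; the last joint's range is limited). The gripper opens to 85 mm and grips with 20 to 120 N. Pads are 22 mm wide; open, the fingers measure 114 mm over their backs; the gripper's body (76 mm by 85 mm) begins 54 mm behind the grasp point. The pads swing forward as they close: fully open they stand 13 mm farther back than shut.
Start: joints at [-1.232, 0.332, -0.065, 1.46, 0.022, 1.35, -0.088], TCP at [0.221, 0.585, 0.231] pointing down, gripper open.
Joint ranges: [-2.6, 2.6], [-0.5, 2.12], [-1.47, 1.34], [0.16, 2.42], [-1.27, 4.41], [0.06, 2.06], [-2.6, 2.6]. Speed limits (rad/s): [2.22, 2.22, 2.79, 2.79, 3.14, 3.14, 3.14].

INTERFACE

Orientations are given as a unit quaternion [x, y, z, w].
In Python, from workcell import * gives the robot as it stands.
- The arm moves only by the tool jog_arm, never from a script. Its argument "plan" is a list of rows, each a list of 3 entries, a list of its own where there are three numbers: the turn, a rotation vector about the tool's x, y, z in rad, then the shift along the tool's x, y, z in m, then the finger opening in m, from 0 to 0.0854. A call has 1 to 8 rows; each row is the pose to reach, as a shift and turn from the pose commanded when the call began, along the tool's axes at that moment; what a row does not reach only later rows make up. A row lasts 1/12 s, in which the tool goes at most 41.7 mm and 7.16 degrees, less where a joint would pass 70% of its speed; a pose out of reach is approached as far as the arm can. A call with a gripper value outside its range is refused whole. The fingers move at their own pace and stop on an object; "force" is the grip in N (left out, the last holds). Time passes only in rows, so rows that repeat a pose let the fingers close. It gives the time, the measured TCP pose, the force, the opening and the grip force at its end, in the units of the state.
- get_obs(): the state, without advancing time (a new reading comes with each control period).
- camera(name): name is "side" or "top"; returns a dict with "img" (420x560x3 uint8, red, green, blue), "mtx" (3x3 intrinsics, pixels), "extrinsics" (4x4, takes a point from camera to world coordinates). Camera axes: x right, y down, z forward; pixel columns grow to the right and rows downward; lengths in m; the calibration is good to about 2 mm. A picture is of the moment at which its call begins. There is no depth.
- hand_in(): hands the job in; it is judged then, once.
The state is a dict: "clock": time; "joint_pos": joint angles; "joint_velocities": joint speeds; "tau": joint torques, N m; "position": TCP position; "ee_rot": TCP orientation; "ft_force": force on the tool from outside, world axes, zero at the start; "torque": the same for the moment, N m; "grip_width": opening from 0.0 (shut) to 1.0 (fully open); "grasp_force": force on a finger pad.
Only numpy, scipy, OpenCV 4.12 (cv2) and the standard library are available. Lean on these libraries where they do the work, as an engineer would, in place of code of your own. Each camera call takes 0.05 s, during which the arm holds its last target. There are 200 camera calls.

TASK

Give the sample tin on the tapping rig one rap. First press the rig's sprung striker arm down until it catches and let go of it; then lay the screwdriver in the inclined rest and release it there, so that you can take it again by the butt of its handle, feel along the bottom of the rig's slot with its tip until it drops into the hidden release hole, and push it in so that the arm springs up. Finally put the screwdriver back in the inclined rest and let go, leaving the steel can, the concrete core and the brass weight where they stand.

Things in the scene. Friction and masses are not known exactly. Their poses are not given: they have to be found in the camera images.
- rig: Tapping rig, fixed to the table: grey base plate 90 x 260 x 12 mm, long along its y. Origin: underside, mid x, 3 mm short of mid y; z up. At -y an aluminium release head (x -25 to 25, y -125 to -25 mm, top 75 mm above the table) with a slot in its top; at +y the striker arm; over the arm at y = 37 mm a bridge (66 mm in x, 52 in y) with a fixed sample tin, 47 mm across, top at 105 mm.
- slot_floor (a point): Middle of the level floor of the head's slot, 45 mm above the table; axes as the rig's. Slot 13 mm wide (x), 78 long (y), 30 deep, its top 13 mm flared to 32 x 90 mm. One release hole, 13 x 13 mm, lies anywhere along the floor (not given). In it a sprung plunger, 4 mm lower, trips the arm when pushed about 5 mm (8 at most) with about 6 N.
- striker (a joint): Angle of the sprung striker arm: 0.6 = up against the bridge (at rest), 0 = level, held by its sear (cocked). The spring pushes it up with 3 to 5 N at the pad. Pressed to 0 or a little below (stop at -0.08) it catches, and stays near 0 by itself until the plunger is pushed.
- striker_hinge (a point): Hinge axis of the striker, 45 mm above the table, along the rig's x. Axes as the rig's.
- striker_pad (a point): Middle of the top of the round rubber pad (28 mm across) near the end of the striker arm, where it is pressed; 118 mm from the hinge along the arm, 5 mm above its middle line. About 116 mm above the table with the arm up, 50 mm cocked; on the way down it swings about 23 mm towards the rig's +y.
- rest: Inclined rest, fixed: grey base 80 x 150 x 8 mm, origin at the centre of its underside, z up; a rail 12 mm wide rises 45 degrees towards +y in the plane x = 0. The screwdriver lies on it tip down, butt up. Open-topped flared forks take the blade (13 mm wide, 0-30 mm from the tip) and shaft (11 mm, 84-99 mm from the tip). The rail ends 160 mm from the tip; the last 38 mm of handle stand free.
- rest_tip (a point): Where the screwdriver's tip belongs in the rest, against its toe, 26 mm above the table. Axes as the rest's.
- rest_grip (a point): Where the centre of the screwdriver's handle belongs in the rest: 153 mm from rest_tip up the slope, 134 mm above the table. Axes as the rest's.
- driver_grip (a point): Centre of the screwdriver's amber handle, on its axis (handle 90 mm long, 26 wide, 23 thick, most of the weight; screwdriver 198 mm long, 0.07 kg). Axes: y along the screwdriver towards the tip, z up as it lies, x across. It starts lying on the table, axis 11.5 mm above it.
- driver_tip (a point): End of the screwdriver's blade, 153 mm from driver_grip along y. Blade 8 mm wide (x) and 5 mm thick (z) over its last 18 mm, shaft 6 mm thick, bare for 108 mm from the tip. Same axes as driver_grip.
- core_mid (a point): Centre of a loose concrete core, 50 mm across and 42 mm high, standing on the table; a bystander.
- weight_mid (a point): Centre of a loose brass knob weight, 26 mm across and 27 mm high; a bystander.
- steel_can_mid (a point): Centre of a loose open steel can, 70 mm across and 62 mm high; a bystander.

How it is judged:
On the way, in this order (a step that is already met when the one before it is completed fails the run):
1. the striker arm is cocked: caught near level (joint below 0.15) with the robot off it (value of joint striker below 0.15 rad and contact force between the fingers and anything else below 0.3 N), for 0.2 s.
2. the screwdriver lies in the inclined rest (tip and handle centre within 20 mm of their places), released (distance between driver_tip and rest_tip below 0.02 m and distance between driver_grip and rest_grip below 0.02 m and contact force between the fingers and anything else below 0.3 N), for 0.1 s.
3. with the screwdriver's tip in the slot (within 45 mm of slot_floor), the striker arm springs up (joint above 0.5) (value of joint striker above 0.5 rad and distance between driver_tip and slot_floor below 0.045 m).
At the end, for the whole second after the job is handed in: The striker arm is up (joint above 0.5) and the screwdriver lies still in the inclined rest, tip and handle centre each within 20 mm of rest_tip and rest_grip, released (distance between driver_tip and rest_tip below 0.02 m and distance between driver_grip and rest_grip below 0.02 m and value of joint striker above 0.5 rad and linear speed of screwdriver below 0.02 m/s); the robot touches nothing.
It fails at once if the steel can, the concrete core or the brass weight is moved by more than 30 mm (distance of any of core_mid, weight_mid, steel_can_mid from where it was at the start of the episode above 0.03 m).
It also fails if it takes over 72 s, if anything falls off the work surface, if the arm or the gripper's body presses on something with over 40 N, if the wrist force passes 120 N, or if a joint passes its speed limit or range.

## Working session

There is one attempt and no reset: what is moved stays moved. The work goes in short steps, Python scripts to look and compute and a tool call to move; the robot and the scene stay as the last step left them, time stands still between calls to the robot, and variables do not carry over. Pictures are saved under pics/ and viewed, at most 10 in all, crops included, and the job is handed in when it is done.

Besides the shell and the picture viewer there is one more tool, called as a command line: name --argument value ..., lists and objects as JSON in quotes. jog_arm: Moves the arm, as the interface text tells. Its arguments: {"type":"object","properties":{"plan":{"type":"array"},"force":{"type":"number"}},"required":["plan"]}

```bash
mkdir -p pics; ls
python3 - <<'E'
from workcell import *
import cv2
for n in("top","side"):
    c=camera(n); cv2.imwrite(f"pics/{n}0.png",c["img"][:,:,::-1]); print(n,c["mtx"].tolist(),c["extrinsics"].round(4).tolist())
print(get_obs())
E
```

```text
pics
top [[382.16086614664454, 0.0, 281.85737569731845], [0.0, 382.16086614664454, 210.8277644057259], [0.0, 0.0, 1.0]] [[0.0114, -0.9942, 0.1065, 0.4291], [-0.9999, -0.0124, -0.0086, 0.0151], [0.0099, -0.1064, -0.9943, 1.1722], [0.0, 0.0, 0.0, 1.0]]
side [[426.22252762983146, 0.0, 269.5984772163657], [0.0, 426.22252762983146, 205.72996526728835], [0.0, 0.0, 1.0]] [[0.9083, -0.3011, 0.2903, 0.2604], [-0.418, -0.6316, 0.653, -0.6304], [-0.0133, -0.7144, -0.6996, 0.7675], [0.0, 0.0, 0.0, 1.0]]
{'clock': 0.1, 'joint_pos': array([-1.23159408,  0.33279376, -0.06471616,  1.46087274,  0.02162653,
        1.34990142, -0.08849488]), 'joint_velocities': array([-1.78630301e-03, -1.61285494e-03, -5.90262098e-05, -2.91098536e-03,
        7.19196757e-04, -8.28778444e-04, -4.64483311e-04]), 'tau': array([ 1.83251410e-03, -6.26738763e+01,  4.93282545e-02, -3.92433500e+01,
        1.63528975e-02,  6.89813125e-03, -3.04482148e-05]), 'position': array([0.22110641, 0.58421601, 0.2305975 ]), 'ee_rot': array([ 1.79893519e-01,  9.83685881e-01, -6.34893605e-04, -7.57479208e-05]), 'ft_force': array([-0.3307729 , -0.22810805, -0.28818034]), 'torque': array([ 0.02738119, -0.05322606, -0.01260343]), 'grasp_force': 0.0, 'grip_width': 0.9988951680844464}
```

View pics/top0.png

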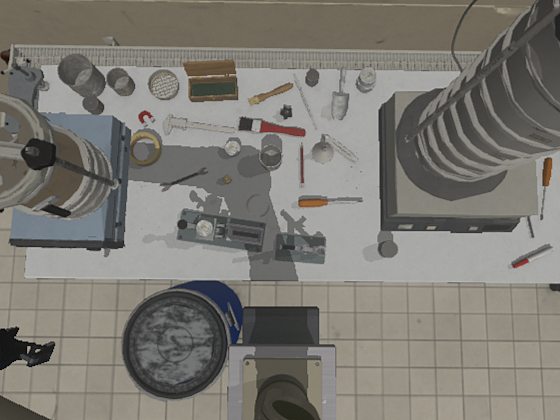

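View pics/side0.png

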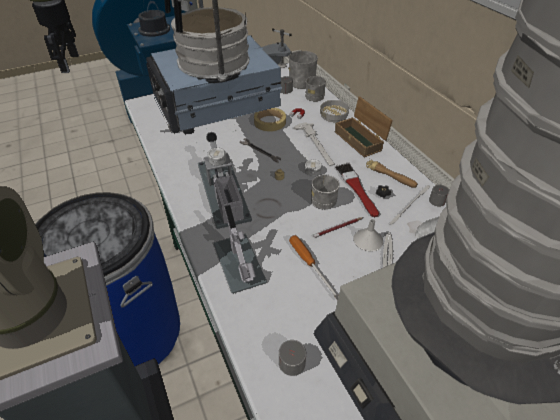

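Top view: rig about (220,230), rest (300,247), screwdriver from (300,202) to (362,199), core (388,247), weight (227,180), can (270,155). Side view shows the rig at (225,180) and the rest at (240,260). Next: enlarged crops.

Run:
```python
import cv2
a=cv2.imread("pics/top0.png")[170:280,165:375]
cv2.imwrite("pics/topc.png",cv2.resize(a,None,fx=3.8,fy=3.8,interpolation=cv2.INTER_CUBIC))
a=cv2.imread("pics/side0.png")[125:300,185:345]
cv2.imwrite("pics/sidec.png",cv2.resize(a,None,fx=3.4,fy=3.4,interpolation=cv2.INTER_CUBIC))
```

```text
(no output)
```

View pics/topc.png

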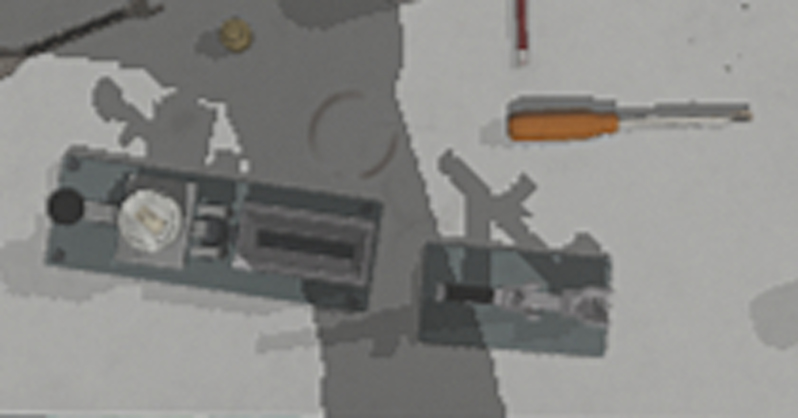

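View pics/sidec.png

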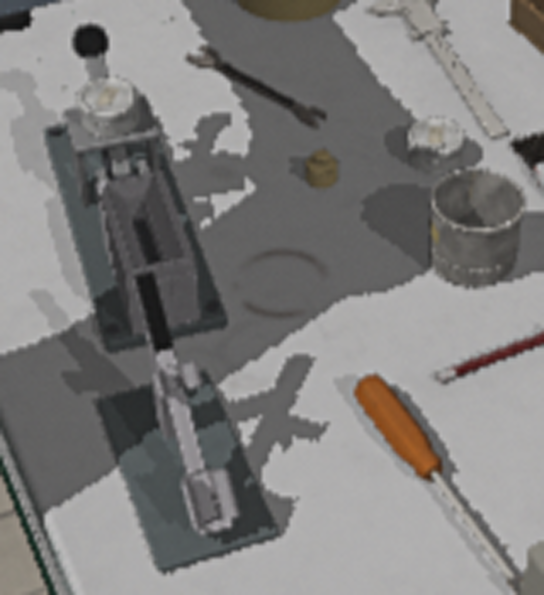

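The crops show rig base-plate corners (crop px) at (66,147), (45,264), (382,200), (367,310), rest base corners at (425,240), (610,255), (605,356), (419,342), and the screwdriver handle from (508,120) to (617,122) with its tip near (750,116). Fit poses from these.

```bash
cat > h.py <<'E'
import numpy as np, json
from scipy.optimize import least_squares
from scipy.spatial.transform import Rotation as R
Kt=np.array([[382.161,0,281.857],[0,382.161,210.828],[0,0,1]]);Ks=np.array([[426.2225,0,269.598],[0,426.2225,205.73],[0,0,1]])
Et=np.array([[0.0114,-0.9942,0.1065,0.4291],[-0.9999,-0.0124,-0.0086,0.0151],[0.0099,-0.1064,-0.9943,1.1722],[0,0,0,1]])
Es=np.array([[0.9083,-0.3011,0.2903,0.2604],[-0.418,-0.6316,0.653,-0.6304],[-0.0133,-0.7144,-0.6996,0.7675],[0,0,0,1]])
CAM={'t':(Kt,Et),'s':(Ks,Es)}
def proj(c,p):
    K,E=CAM[c];q=K@(E[:3,:3].T@(np.asarray(p)-E[:3,3]));return q[:2]/q[2]
def ray(c,uv,z):
    K,E=CAM[c];d=E[:3,:3]@np.linalg.solve(K,[uv[0],uv[1],1]);o=E[:3,3];return o+d*(z-o[2])/d[2]
def tc(u,v):return np.array([165+(u+.5)/3.8-.5,170+(v+.5)/3.8-.5])
def sc(u,v):return np.array([185+(u+.5)/3.4-.5,125+(v+.5)/3.4-.5])
def W(p,l):
    c,s=np.cos(p[2]),np.sin(p[2]);return np.array([p[0]+c*l[0]-s*l[1],p[1]+s*l[0]+c*l[1],l[2]])
E
python3 - <<'E'
from h import *
def fit(obs,p0):
    f=lambda p:np.concatenate([proj(c,W(p,l))-uv for c,l,uv in obs])
    r=least_squares(f,p0,loss='soft_l1');print(r.x.round(4),'\n',f(r.x).reshape(-1,2).round(1).tolist());return r.x
# +x local = image up in top ; +y = left
z=.012
rig=fit([('t',(.045,.133,z),tc(66,147)),('t',(-.045,.133,z),tc(45,264)),('t',(.045,-.127,z),tc(382,200)),('t',(-.045,-.127,z),tc(367,310)),
 ('t',(0,.037,.105),tc(150,218)),('s',(0,.037,.105),sc(108,97)),('s',(-.045,-.127,z),sc(110,350)),('s',(.045,-.127,z),sc(226,324)),('s',(-.045,.133,z),sc(46,130))],[.35,.15,-.1])
z=.008
rest=fit([('t',(.04,.075,z),tc(425,240)),('t',(-.04,.075,z),tc(419,342)),('t',(.04,-.075,z),tc(610,255)),('t',(-.04,-.075,z),tc(605,356)),
 ('s',(-.04,.075,z),sc(95,398)),('s',(-.04,-.075,z),sc(163,571)),('s',(.04,-.075,z),sc(280,533))],[.33,-.03,-.1])
for c,uv in(('t',tc(66,207)),('s',sc(90,42))):
    w=ray(c,uv,.111);d=w[:2]-rig[:2];c,s=np.cos(rig[2]),np.sin(rig[2]);print('pad local',c*d[0]+s*d[1],-s*d[0]+c*d[1])
def loc(p,w):
    d=w[:2]-p[:2];c,s=np.cos(p[2]),np.sin(p[2]);return np.round([c*d[0]+s*d[1],-s*d[0]+c*d[1]],4)
print('slot ends',loc(rig,ray('t',tc(256,238),.062)),loc(rig,ray('t',tc(362,252),.062)))
for zz in(.12,.13,.14):print('railtop',zz,loc(rest,ray('t',tc(436,293),zz)),loc(rest,ray('s',sc(148,275),zz)))
print('butt',ray('t',tc(508,120),.0115),'ferr',ray('t',tc(618,123),.0115),'tip',ray('t',tc(750,117),.0115))
print('side butt',ray('s',sc(368,382),.0115),'ferr',ray('s',sc(430,472),.0115),'tip',ray('s',(337,296),.0115))
print('weight',ray('t',tc(236,36),.013),'can',ray('t',(270,155),.03),'core',ray('t',(388,248),.02))
E
```

```text
[ 0.49    0.1843 -0.1408] 
 [[-0.1, 1.3], [0.1, -0.2], [1.0, 0.4], [0.3, 0.8], [0.5, 0.1], [0.7, -0.4], [-0.6, -1.1], [1.2, -1.4], [-0.2, -0.6]]
[ 0.4399 -0.0522 -0.0643] 
 [[0.2, 0.6], [-0.3, 0.1], [0.6, 0.4], [0.2, 0.2], [0.5, 0.2], [-0.4, -0.5], [0.6, -0.8]]
pad local -0.0016331088265940132 0.09908782022799467
pad local -0.002389296817119921 0.10124573888410683
slot ends [-0.0013 -0.0354] [ 0.0004 -0.117 ]
railtop 0.12 [-0.0013  0.064 ] [0.0038 0.0659]
railtop 0.13 [-0.0014  0.064 ] [0.0016 0.0558]
railtop 0.14 [-0.0015  0.064 ] [-0.0007  0.0457]
butt [ 0.58368619 -0.04503289  0.0115    ] ferr [ 0.58237428 -0.13383357  0.0115    ] tip [ 0.58861672 -0.24060548  0.0115    ]
side butt [ 0.57960667 -0.0440434   0.0115    ] ferr [ 0.58073133 -0.13120102  0.0115    ] tip [ 0.58847009 -0.22880027  0.0115    ]
weight [0.64919874 0.17560532 0.013     ] can [0.72237085 0.04337262 0.03      ] core [ 0.44400711 -0.31555535  0.02      ]
```

```bash
cat >> h.py <<'E'
RIG=np.array([.490,.1843,-.1408]);REST=np.array([.4399,-.0522,-.0643])
def loc(p,w):
    d=w[:2]-p[:2];c,s=np.cos(p[2]),np.sin(p[2]);return np.round([c*d[0]+s*d[1],-s*d[0]+c*d[1]],4)
def rot(zdir,ydir):
    z=np.array(zdir,float);z/=np.linalg.norm(z);y=np.array(ydir,float);y-=z*(y@z);y/=np.linalg.norm(y)
    return R.from_matrix(np.c_[np.cross(y,z),y,z])
def ldir(p,v): return R.from_euler('z',p[2]).apply(v)
def go(pos,rt,cur=None):
    from workcell import get_obs
    if cur is None:
        o=get_obs();cur=(o["position"],R.from_quat(o["ee_rot"]))
    t=(cur[1].inv()*rt).as_rotvec();s=cur[1].inv().apply(np.asarray(pos)-cur[0]);print([t.round(3).tolist(),s.round(4).tolist()],'rows',max(np.degrees(np.linalg.norm(t))/7.16,np.linalg.norm(s)/.0417).round(1));return (np.asarray(pos),rt)
def pad(th,lift=0): return W(RIG,(0,.0055+.118*np.cos(th)-.005*np.sin(th),.045+.118*np.sin(th)+.005*np.cos(th)+lift))
E
python3 - <<'E'
from h import *
import cv2
for u,v,z in((515,297,.095),(480,293,.105),(500,297,.095),(535,300,.08),(575,303,.045),(605,305,.035)):print(u,loc(REST,ray('t',tc(u,v),z)))
img=cv2.imread('pics/top0.png').astype(int).sum(2)
for l in np.arange(-.118,-.034,.003):
    uv=proj('t',W(RIG,(0,l,.047)));print(round(l,3),img[int(round(uv[1])),int(round(uv[0]))],end='; ')
print()
rt=rot([0,0,-1],ldir(RIG,[1,0,0]))
c=go(pad(.6,.03),rt)
for th in(.6,.45,.3,.15,0,-.05):print(th,pad(th).round(4));go(pad(th),rt,c)
E
```

```text
515 [0.0005 0.0055]
480 [0.0014 0.0318]
500 [-0.0003  0.0165]
535 [-0.0003 -0.0105]
575 [ 0.0002 -0.044 ]
605 [ 0.0005 -0.0684]
-0.118 228; -0.115 211; -0.112 193; -0.109 149; -0.106 152; -0.103 154; -0.1 153; -0.097 156; -0.094 153; -0.091 155; -0.088 161; -0.085 164; -0.082 156; -0.079 151; -0.076 158; -0.073 155; -0.07 152; -0.067 161; -0.064 165; -0.061 155; -0.058 155; -0.055 160; -0.052 168; -0.049 156; -0.046 158; -0.043 157; -0.04 154; -0.037 161; 
[[-0.001, 0.001, 1.35], [-0.3711, -0.1811, 0.0851]] rows 10.8
0.6 [0.504  0.2834 0.1158]
[[0.0, 0.0, 0.0], [0.0, 0.0, 0.03]] rows 0.7
0.45 [0.5054 0.2928 0.1008]
[[0.0, 0.0, 0.0], [0.0095, -0.0, 0.0449]] rows 1.1
0.3 [0.5064 0.2999 0.0846]
[[0.0, 0.0, 0.0], [0.0167, -0.0, 0.0611]] rows 1.5
0.15 [0.507  0.3045 0.0676]
[[0.0, 0.0, 0.0], [0.0214, 0.0, 0.0782]] rows 1.9
0 [0.5073 0.3066 0.05  ]
[[0.0, 0.0, 0.0], [0.0234, -0.0, 0.0958]] rows 2.4
-0.05 [0.5073 0.3067 0.0441]
[[0.0, 0.0, 0.0], [0.0235, 0.0, 0.1017]] rows 2.5
```

jog_arm --plan '[[[0,0,0.7],[-0.12,-0.22,0],0],[[0,0,0.7],[-0.12,-0.22,0],0],[[0,0,0.7],[-0.12,-0.22,0],0],[[0,0,0.7],[-0.12,-0.22,0],0],[[0,0,0.7],[-0.12,-0.22,0],0],[[0,0,1.35],[-0.371,-0.181,0.05],0],[[0,0,1.35],[-0.371,-0.181,0.05],0],[[0,0,1.35],[-0.371,-0.181,0.05],0]]' --force 60

```text
clock: 0.77
position: [0.3662, 0.3343, 0.209]
ee_rot: [0.632, 0.775, 0.001, -0.0]
ft_force: [-0.5, 1.0, 0.3]
grip_width: -0.001
grasp_force: 0.0
```

Run:
```python
from h import *
from workcell import *
print(get_obs()["joint_pos"])
rt=rot([0,0,-1],ldir(RIG,[1,0,0]))
go(pad(.6,.03),rt)
```

```text
[-1.00233425  0.05541614  0.17726385  1.83643894 -0.01067211  1.24895442
 -0.61834575]
[[0.001, -0.001, 0.344], [-0.0778, 0.1247, 0.0633]] rows 3.8
```

jog_arm --plan '[[[0,0,0.344],[-0.078,0.125,0.063],0],[[0,0,0.344],[-0.078,0.125,0.063],0],[[0,0,0.344],[-0.078,0.125,0.063],0],[[0,0,0.344],[-0.078,0.125,0.063],0],[[0,0,0.344],[-0.078,0.125,0.063],0],[[0,0,0.344],[-0.078,0.125,0.063],0]]'

```text
clock: 1.27
position: [0.5042, 0.2832, 0.144]
ee_rot: [0.754, 0.657, -0.002, 0.0]
ft_force: [0.2, 0.1, -0.3]
grip_width: 0.003
grasp_force: 0.0
```

Run:
```python
from h import *
from workcell import *
o=get_obs();print(o["joint_pos"],o["position"])
rt=rot([0,0,-1],ldir(RIG,[1,0,0]))
for th in(.6,.3,.1,-.05): go(pad(th),rt)
import cv2
cv2.imwrite("pics/side1.png",cv2.resize(camera("side")["img"][60:260,120:360,::-1],None,fx=3,fy=3,interpolation=cv2.INTER_CUBIC))
```

```text
[-0.84689608  0.29870497  0.30467367  1.71163095 -0.09562339  1.14893839
 -0.65355207] [0.50421675 0.28323294 0.14395573]
[[-0.002, 0.003, 0.003], [0.0002, -0.0001, 0.0282]] rows 0.7
[[-0.002, 0.003, 0.003], [0.017, -0.0001, 0.0593]] rows 1.5
[[-0.002, 0.003, 0.003], [0.0227, -0.0, 0.0821]] rows 2.0
[[-0.002, 0.003, 0.003], [0.0239, 0.0, 0.0998]] rows 2.5
```

View pics/side1.png

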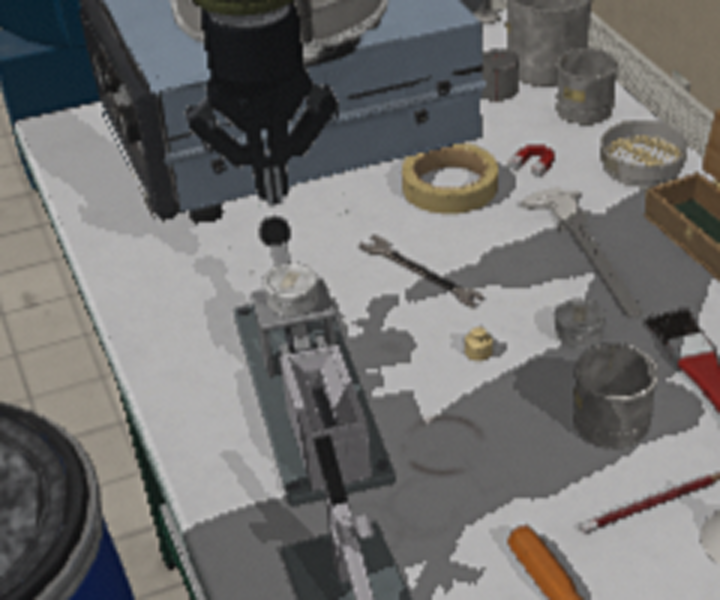

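The closed fingertips, at crop (275,195), stand just above the black pad at (275,232), well centred. Press along the arc.

jog_arm --plan '[[[0,0,0],[0.001,0,0.03],0],[[0,0,0],[0.01,0,0.045],0],[[0,0,0],[0.017,0,0.06],0],[[0,0,0],[0.021,0,0.077],0],[[0,0,0],[0.0235,0,0.095],0],[[0,0,0],[0.024,0,0.1],0],[[0,0,0],[0.024,0,0.101],0],[[0,0,0],[0.024,0,0.102],0]]'

```text
clock: 1.98
position: [0.5063, 0.3106, 0.0448]
ee_rot: [0.753, 0.659, 0.001, -0.0]
ft_force: [-1.3, 1.4, 4.7]
grip_width: -0.002
grasp_force: 2.1
```

jog_arm --plan '[[[0,0,0],[0,0,0.003],0],[[0,0,0],[0,0,0.003],0],[[0,0,0],[0,0,-0.02],0],[[0,0,0],[0,0,-0.06],0],[[0,0,0],[0,0,-0.09],0],[[0,0,0],[-0.02,0,-0.13],0.06],[[0,0,0],[-0.05,0,-0.14],0.06]]'

```text
clock: 2.57
position: [0.5006, 0.2625, 0.1884]
ee_rot: [0.752, 0.66, 0.003, -0.0]
ft_force: [0.7, 0.3, 0.9]
grip_width: 0.275
grasp_force: 0.0
```

Run:
```python
from h import *
from workcell import *
o=get_obs();print(o["joint_pos"],o["position"],o["ft_force"])
b=np.array([.582,-.0445]);t=np.array([.5885,-.2425]);d=(t-b)/np.linalg.norm(t-b);g=b+.045*d;print(g,d)
rt=rot([0,0,-1],[-d[1],d[0],0])
c=go([g[0],g[1],.12],rt)
# TCP depth: grasp pt at axis height .0115 -> TCP -.0075 : limit TCP to z=.003
go([g[0],g[1],.004],rt,c)
import cv2
cv2.imwrite("pics/side2.png",cv2.resize(camera("side")["img"][60:260,120:360,::-1],None,fx=3,fy=3,interpolation=cv2.INTER_CUBIC))
```

```text
[-0.84001238  0.22445744  0.32033414  1.70313641 -0.07612425  1.2202453
 -0.63184074] [0.50058732 0.26250712 0.18842934] [0.66851549 0.28719973 0.85057582]
[ 0.58347648 -0.08947577] [ 0.03281061 -0.99946159]
[[0.004, -0.004, -0.163], [-0.3385, 0.1277, 0.0674]] rows 8.8
[[0.0, 0.0, 0.0], [0.0, 0.0, 0.116]] rows 2.8
```

View pics/side2.png

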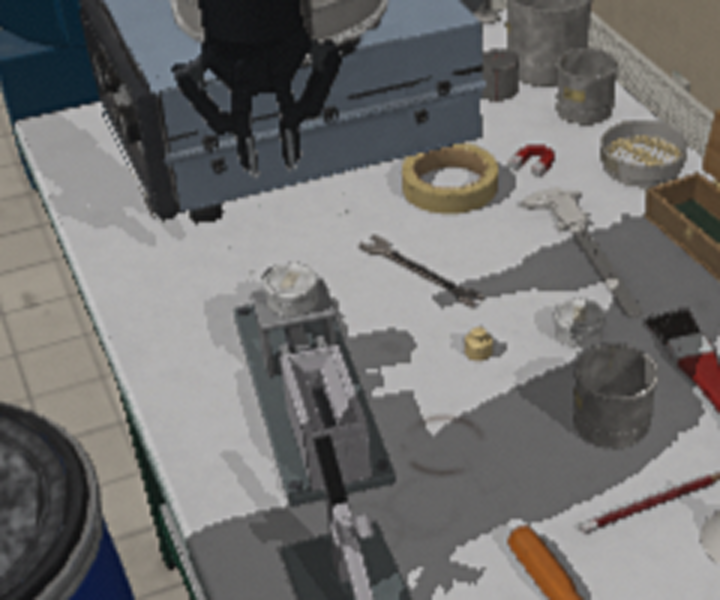

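The pad has disappeared below the tin at crop (290,280), so the arm is cocked and the gripper is clear. Now go to the screwdriver.

jog_arm --plan '[[[0,0,-0.163],[-0.338,0.128,0.067],0.06],[[0,0,-0.163],[-0.338,0.128,0.067],0.06],[[0,0,-0.163],[-0.338,0.128,0.067],0.06],[[0,0,-0.163],[-0.338,0.128,0.067],0.06],[[0,0,-0.163],[-0.338,0.128,0.067],0.06],[[0,0,-0.163],[-0.338,0.128,0.067],0.06],[[0,0,-0.163],[-0.338,0.128,0.067],0.06],[[0,0,-0.163],[-0.338,0.128,0.067],0.06]]'

```text
clock: 3.28
position: [0.5727, -0.0595, 0.1227]
ee_rot: [0.697, 0.717, -0.0, -0.0]
ft_force: [0.9, 0.5, -0.0]
grip_width: 0.704
grasp_force: 0.0
```

jog_arm --plan '[[[0,0,0],[0,0,0],0.06],[[0,0,0],[0,0,0],0.06]]'

```text
clock: 3.45
position: [0.5722, -0.061, 0.1224]
ee_rot: [0.699, 0.715, -0.001, -0.0]
ft_force: [-0.4, 0.8, -0.1]
grip_width: 0.696
grasp_force: 0.0
```

Run:
```python
from h import *
from workcell import *
o=get_obs();print(o["joint_pos"],o["position"],o["ft_force"])
c=camera("top")["img"].astype(int)
m=(c[:,:,0]>c[:,:,2]+70)&(c[:,:,0]>130);m[:180]=0;m[:,:290]=0;m[230:]=0;m[:,380:]=0
ys,xs=np.nonzero(m);print(len(xs),xs.min(),xs.max(),ys.min(),ys.max(),ray('t',((xs.min()+xs.max())/2,(ys.min()+ys.max())/2),.0115))
d=np.array([.0328,-.99946]);g=[.5835,-.0895]
rt=rot([0,0,-1],[-d[1],d[0],0])
go([g[0],g[1],.004],rt)
```

```text
[-0.38399746  0.33098802  0.49247541  1.74980953 -0.17119558  1.10576286
  0.18584284] [ 0.572225   -0.06096669  0.12235073] [-0.38714983  0.84153842 -0.14773781]Traceback (most recent call last):
  File "<stdin>", line 6, in <module>
    return umr_minimum(a, axis, None, out, keepdims, initial, where)
ValueError: zero-size array to reduction operation minimum which has no identity
```

Run:
```python
from h import *
d=np.array([.0328,-.99946]);g=[.5835,-.0895]
rt=rot([0,0,-1],[-d[1],d[0],0])
go([g[0],g[1],.004],rt)
```

```text
[[-0.002, 0.0, -0.007], [-0.0313, 0.0104, 0.1186]] rows 3.0
```

jog_arm --plan '[[[0,0,-0.007],[-0.031,0.01,0.03],0.06],[[0,0,-0.007],[-0.031,0.01,0.07],0.06],[[0,0,-0.007],[-0.031,0.01,0.1],0.06],[[0,0,-0.007],[-0.031,0.01,0.118],0.06],[[0,0,-0.007],[-0.031,0.01,0.118],0.015],[[0,0,-0.007],[-0.031,0.01,0.118],0.015],[[0,0,-0.007],[-0.031,0.01,0.118],0.015],[[0,0,-0.007],[-0.031,0.01,0.118],0.015]]' --force 60

```text
clock: 4.17
position: [0.5854, -0.0877, 0.0073]
ee_rot: [0.694, 0.72, 0.001, 0.001]
ft_force: [0.3, -0.1, -0.5]
grip_width: 0.264
grasp_force: 58.7
```

jog_arm --plan '[[[0,0,0],[0,0,0],0.015],[[0,0,0],[0,0,0],0.015],[[0,0,0],[0,0,0],0.015]]'

```text
clock: 4.42
position: [0.5853, -0.0879, 0.007]
ee_rot: [0.695, 0.719, 0.001, 0.001]
ft_force: [-0.9, 1.4, 8.7]
grip_width: 0.261
grasp_force: 59.5
```

jog_arm --plan '[[[0,0,0],[0,0,-0.03],0.015],[[0,0,0],[0,0,-0.07],0.015],[[0,0,0],[0,0,-0.11],0.015],[[0,0,0],[0,0,-0.15],0.015],[[0,-0.12,0],[0,0,-0.19],0.015],[[0,-0.24,0],[0,0,-0.22],0.015],[[0,-0.36,0],[0,0,-0.22],0.015],[[0,-0.36,0],[0,0,-0.22],0.015]]'

```text
clock: 5.08
position: [0.5856, -0.0822, 0.2263]
ee_rot: [0.68, 0.711, -0.124, 0.132]
ft_force: [-0.1, 1.3, -2.4]
grip_width: 0.262
grasp_force: 59.3
```

```bash
cat >> h.py <<'E'
TIPY=-.058
NRM=ldir(REST,[0,-.7071,.7071]);UP=ldir(REST,[0,.7071,.7071])
TIP=W(REST,(0,TIPY,.026));GRIP=TIP+.153*UP
R1=rot(-NRM,ldir(REST,[1,0,0]))   # laying orientation
R2=rot(-UP,ldir(REST,[1,0,0]))    # butt grip orientation
E
python3 - <<'E'
from h import *
from workcell import *
o=get_obs();print(o["joint_pos"],o["position"],o["ft_force"]);print(R.from_quat(o["ee_rot"]).as_matrix().round(2).tolist())
off=np.array([-.0016,0,-.0045])
for n in(.1,.05,.0):
    go(GRIP+n*NRM-R1.apply(off),R1)
print(GRIP,TIP)
import cv2
cv2.imwrite("pics/side3.png",cv2.resize(camera("side")["img"][60:310,140:400,::-1],None,fx=2.4,fy=2.4,interpolation=cv2.INTER_CUBIC))
E
```

```text
[-0.60402285  0.26848759  0.54711422  1.64794744  0.23549077  1.27835252
 -0.09833747] [ 0.58562735 -0.08221707  0.22633771] [-0.08637386  1.33622205 -2.42621557]
[[-0.04, 1.0, 0.02], [0.93, 0.04, -0.36], [-0.36, 0.0, -0.93]]
[[-0.021, 1.148, 0.113], [0.0272, -0.1461, 0.0143]] rows 9.2
[[-0.021, 1.148, 0.113], [0.0727, -0.1423, 0.0349]] rows 9.2
[[-0.021, 1.148, 0.113], [0.1181, -0.1386, 0.0554]] rows 9.2
[ 0.44312476 -0.00211741  0.1341863 ] [ 0.43617317 -0.11008014  0.026     ]
```

View pics/side3.png

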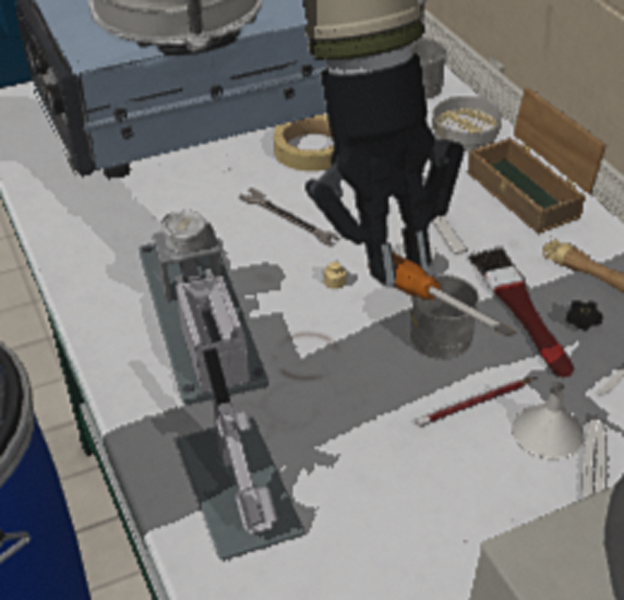

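I turned the first 20° the wrong way (tip up, at crop (512,330)), but the handle is held well at (410,270). Turn back the other way in the air.

jog_arm --plan '[[[0,0.3,0],[0,0,0],0.015],[[0,0.3,0],[0,0,0],0.015],[[-0.021,1.148,0.113],[0.01,-0.05,0],0.015],[[-0.021,1.148,0.113],[0.01,-0.05,0],0.015],[[-0.021,1.148,0.113],[0.01,-0.05,0],0.015],[[-0.021,1.148,0.113],[0.01,-0.05,0],0.015],[[-0.021,1.148,0.113],[0.01,-0.05,0],0.015],[[-0.021,1.148,0.113],[0.01,-0.05,0],0.015]]'

```text
clock: 5.8
position: [0.5346, -0.0826, 0.2235]
ee_rot: [0.69, 0.652, 0.233, -0.213]
ft_force: [0.2, 0.8, -1.4]
grip_width: 0.26
grasp_force: 59.3
```

Run:
```python
from h import *
from workcell import *
o=get_obs();print(o["joint_pos"],o["position"],o["ft_force"]);print(R.from_quat(o["ee_rot"]).as_matrix().round(2).tolist())
off=np.array([-.0016,0,-.0045])
for n in(.1,.05,.0):
    go(GRIP+n*NRM-R1.apply(off),R1)
```

```text
[-0.04597182  0.34921902  0.58575782  1.67244738 -0.75373771  1.54113723
  0.65238864] [ 0.53459677 -0.08259661  0.22349388] [ 0.15131577  0.80721096 -1.39290733]
[[0.04, 1.0, 0.04], [0.8, -0.06, 0.6], [0.6, 0.01, -0.8]]
[[0.005, 0.143, 0.01], [-0.005, -0.0966, 0.0208]] rows 2.4
[[0.005, 0.143, 0.01], [0.0021, -0.0968, 0.0703]] rows 2.9
[[0.005, 0.143, 0.01], [0.0093, -0.097, 0.1198]] rows 3.7
```

jog_arm --plan '[[[0.005,0.143,0.01],[-0.005,-0.097,0.02],0.015],[[0.005,0.143,0.01],[-0.005,-0.097,0.02],0.015],[[0.005,0.143,0.01],[-0.005,-0.097,0.02],0.015],[[0.005,0.143,0.01],[-0.005,-0.097,0.02],0.015],[[0.005,0.143,0.01],[-0.005,-0.097,0.02],0.015],[[0.005,0.143,0.01],[-0.005,-0.097,0.02],0.015]]'

```text
clock: 6.3
position: [0.4384, -0.0679, 0.2029]
ee_rot: [0.674, 0.633, 0.275, -0.261]
ft_force: [-0.1, 0.5, -0.2]
grip_width: 0.261
grasp_force: 59.4
```

Run:
```python
from h import *
from workcell import *
import cv2
o=get_obs();print(o["joint_pos"],o["position"],o["ft_force"]);Rc=R.from_quat(o["ee_rot"]);print(Rc.as_matrix().round(2).tolist())
off=np.array([-.0016,0,-.0045])
for n in(.1,.05,.0):
    go(GRIP+n*NRM-R1.apply(off),R1)
s=camera("side")["img"][:,:,::-1].copy();t=camera("top")["img"][:,:,::-1].copy()
g=o["position"]+Rc.apply(off);tip=g+Rc.apply([-.153,0,0]);fe=g+Rc.apply([-.045,0,0]);print('pred tip',tip)
S=cv2.resize(s[130:330,160:360],None,fx=3,fy=3,interpolation=cv2.INTER_CUBIC);T=cv2.resize(t[180:280,250:350],None,fx=3,fy=3,interpolation=cv2.INTER_CUBIC)
for p in(tip,fe):
    u=(proj('s',p)-[160,130]+.5)*3;cv2.circle(S,tuple(int(v) for v in u),5,(0,0,255),1)
    u=(proj('t',p)-[250,180]+.5)*3;cv2.circle(T,tuple(int(v) for v in u),5,(0,0,255),1)
im=np.zeros((600,800,3),np.uint8);im[:,:500]=S[:,:500];im[:300,500:]=T
cv2.imwrite("pics/both4.png",im)
```

```text
[ 0.01612763  0.2478721   0.59596091  1.90264167 -0.76750506  1.56167374
  0.79016698] [ 0.43844791 -0.06790181  0.20294321] [-0.11547361  0.5072927  -0.16348242]
[[0.05, 1.0, 0.04], [0.71, -0.06, 0.7], [0.7, -0.0, -0.71]]
[[-0.005, 0.007, -0.0], [-0.0004, 0.0004, -0.0002]] rows 0.1
[[-0.005, 0.007, -0.0], [-0.0, 0.0007, 0.0498]] rows 1.2
[[-0.005, 0.007, -0.0], [0.0003, 0.0009, 0.0997]] rows 2.4
pred tip [ 0.43113403 -0.18093267  0.09762492]
```

View pics/both4.png

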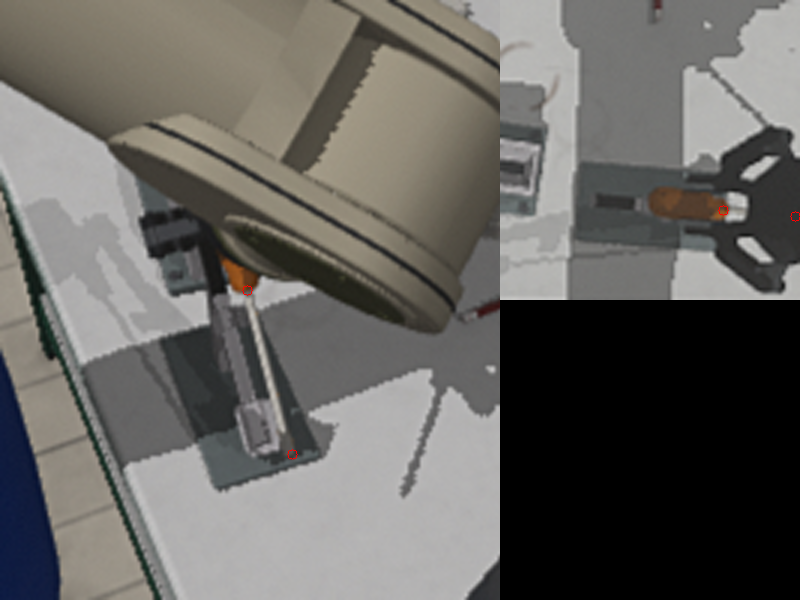

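Predicted tip and ferrule circles fall on the real ones at (292,454) and (247,291), so the grasp model holds. Descend along the normal, 3 mm up-slope of the toe.

jog_arm --plan '[[[0,0.007,0],[0.003,0.001,0.03],0.015],[[0,0.007,0],[0.003,0.001,0.055],0.015],[[0,0.007,0],[0.003,0.001,0.075],0.015],[[0,0.007,0],[0.003,0.001,0.088],0.015],[[0,0.007,0],[0.003,0.001,0.094],0.015],[[0,0.007,0],[0.003,0.001,0.094],0.015]]'

```text
clock: 6.9
position: [0.4425, 0.0007, 0.1376]
ee_rot: [0.673, 0.633, 0.277, -0.264]
ft_force: [0.1, -0.2, -1.4]
grip_width: 0.262
grasp_force: 59.4
```

Run:
```python
from h import *
from workcell import *
o=get_obs();print(o["position"],o["ft_force"])
go(GRIP-R1.apply([-.0016,0,-.0045]),R1)
```

```text
[0.44251769 0.00066229 0.13763657] [ 0.06101262 -0.1824405  -1.44003785]
[[-0.008, 0.0, -0.001], [-0.0028, 0.0008, 0.005]] rows 0.1
```

No contact yet, 5 mm to go. Lower gently.

jog_arm --plan '[[[0,0,0],[0,0.0005,0.003],0.015],[[0,0,0],[0,0.0005,0.006],0.015],[[0,0,0],[0,0.0005,0.006],0.015]]'

```text
clock: 7.15
position: [0.4435, 0.0015, 0.1365]
ee_rot: [0.674, 0.632, 0.278, -0.263]
ft_force: [-16.6, -18.6, 33.3]
grip_width: 0.264
grasp_force: 63.6
```

jog_arm --plan '[[[0,0,0],[0,0,-0.005],0.015],[[0,0,0],[0,-0.002,-0.005],0.015],[[0,0,0],[0,-0.002,-0.005],0.015]]'

```text
clock: 7.4
position: [0.441, 0.0008, 0.137]
ee_rot: [0.674, 0.632, 0.277, -0.264]
ft_force: [-0.7, -1.2, -1.3]
grip_width: 0.264
grasp_force: 59.5
```

jog_arm --plan '[[[0,0,0],[0,0,0.0025],0.015],[[0,0,0],[0,0,0.0025],0.015]]'

```text
clock: 7.57
position: [0.4412, 0.0014, 0.1366]
ee_rot: [0.674, 0.632, 0.277, -0.264]
ft_force: [-9.3, -13.7, 20.9]
grip_width: 0.266
grasp_force: 62.1
```

jog_arm --plan '[[[0,0,0],[0,0,-0.003],0.015],[[0,0,0],[0,-0.003,-0.003],0.015],[[0,0,0],[0,-0.003,0],0.015],[[0,0,0],[0,-0.003,0],0.015]]'

```text
clock: 7.9
position: [0.4388, 0.0016, 0.1366]
ee_rot: [0.674, 0.632, 0.278, -0.263]
ft_force: [-4.9, -13.0, 18.8]
grip_width: 0.258
grasp_force: 61.8
```

Run:
```python
from h import *
from workcell import *
o=get_obs();Rc=R.from_quat(o["ee_rot"]);f=o["ft_force"];print(o["position"],'tool force',Rc.inv().apply(f),Rc.inv().apply(o["torque"]))
g=o["position"]+Rc.apply([-.0016,0,-.0045]);t=g+Rc.apply([-.153,0,0]);print('local x grip,tip',loc(REST,g),loc(REST,t))
```

```text
[0.43882607 0.00157245 0.1366095 ] tool force [  3.90104817  -4.10013316 -22.71759409] [ 0.98855198 -0.04364578 -0.46204426]
local x grip,tip [-0.0045  0.0493] [-0.0045 -0.059 ]
```

Run:
```python
from h import *
from workcell import *
import cv2
o=get_obs();Rc=R.from_quat(o["ee_rot"])
s=camera("side")["img"][:,:,::-1].copy();t=camera("top")["img"][:,:,::-1].copy()
S=cv2.resize(s[180:300,190:290],None,fx=5,fy=5,interpolation=cv2.INTER_CUBIC);T=cv2.resize(t[215:275,265:340],None,fx=4,fy=4,interpolation=cv2.INTER_CUBIC)
g=o["position"]+Rc.apply([-.0016,0,-.0045])
for p,c in((g+Rc.apply([-.153,0,0]),(0,0,255)),(g+Rc.apply([-.045,0,0]),(0,0,255)),(TIP,(0,255,0)),(GRIP,(0,255,0)),(TIP+.09*UP,(0,255,0))):
    u=(proj('s',p)-[190,180]+.5)*5;cv2.circle(S,tuple(int(v) for v in u),4,c,1)
    u=(proj('t',p)-[265,215]+.5)*4;cv2.circle(T,tuple(int(v) for v in u),4,c,1)
im=np.zeros((600,800,3),np.uint8);im[:,:500]=S;im[:240,500:]=T
cv2.imwrite("pics/both5.png",im)
```

```text
(no output)
```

View pics/both5.png

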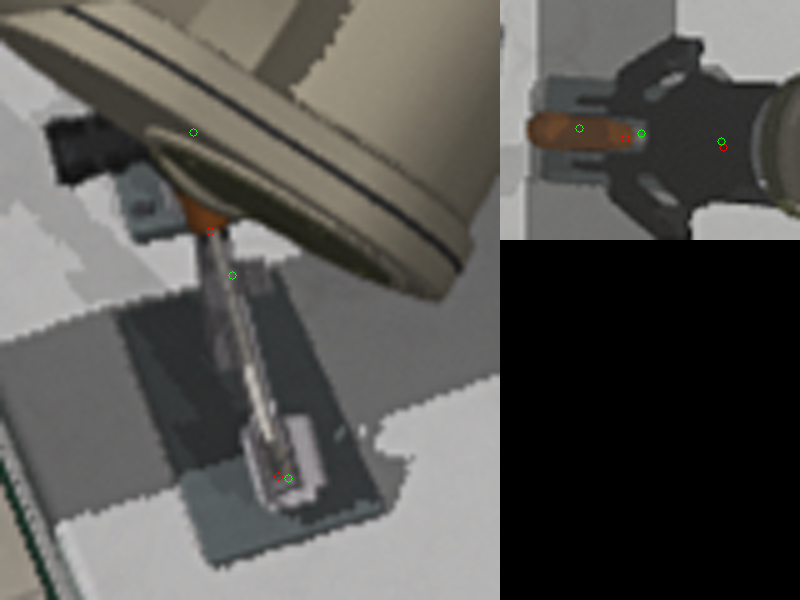

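The blade tip sits inside the toe fork at (285,480) and the shaft runs along the rail centre line through (237,285), so the screwdriver is seated. Relax the pressing and release.

jog_arm --plan '[[[0,0,0],[0,0.002,-0.003],0.015],[[0,0,0],[0,0.002,-0.003],0.015],[[0,0,0],[0,0.002,-0.003],0.05],[[0,0,0],[0,0.002,-0.003],0.05],[[0,0,0],[0,0.002,-0.003],0.05],[[0,0,0],[0,0.002,-0.003],0.05]]'

```text
clock: 8.5
position: [0.4394, 0.0014, 0.1368]
ee_rot: [0.673, 0.633, 0.276, -0.265]
ft_force: [0.4, -0.2, -0.1]
grip_width: 0.584
grasp_force: 0.0
```

jog_arm --plan '[[[0,0,0],[0,0,-0.02],0.06],[[0,0,0],[0,0,-0.05],0.06],[[0,0,0],[0,0,-0.09],0.06],[[0,0,0],[0,0,-0.12],0.06],[[0,0,0],[0,0,-0.14],0.06]]'

```text
clock: 8.92
position: [0.4344, -0.1001, 0.2381]
ee_rot: [0.674, 0.632, 0.277, -0.263]
ft_force: [0.8, -0.5, -0.7]
grip_width: 0.702
grasp_force: 0.0
```

Run:
```python
from h import *
from workcell import *
import cv2
o=get_obs();print(o["joint_pos"],o["position"],o["ft_force"])
t=camera("top")["img"];c=t.astype(int)
m=(c[:,:,0]>c[:,:,2]+50)&(c[:,:,0]>90);m[:225]=0;m[268:]=0;m[:,:255]=0;m[:,345:]=0
ys,xs=np.nonzero(m);print(len(xs),xs.min(),xs.max(),ys.mean(),'expected butt,ferrule',proj('t',TIP+.198*UP),proj('t',TIP+.108*UP),proj('t',GRIP))
# plan for butt grip: TCP at 160 mm from tip
P=lambda d:TIP+d*UP
cur=go([.46,.0,.33],rot([0,0,-1],ldir(REST,[1,0,0])))
cur=go(P(.30),R2,cur);go(P(.162),R2,cur);print(P(.3),P(.162))
```

```text
[ 0.05577299  0.24802174  0.62405677  1.82767908 -0.74482576  1.65802888
  0.7860731 ] [ 0.43439606 -0.1001449   0.23814418] [ 0.78745274 -0.48253137 -0.74879979]
71 274 299 247.98591549295776 expected butt,ferrule [272.58448025 245.49655055] [295.67072486 247.60344932] [284.48150389 246.58229771]
[[-0.002, -0.782, -0.001], [0.1372, 0.0183, 0.0091]] rows 6.3
[[0.0, -0.785, 0.0], [0.1007, -0.0167, 0.0919]] rows 6.3
[[0.0, 0.0, 0.0], [-0.0, 0.0, 0.138]] rows 3.3
[0.44980373 0.10161149 0.23813   ] [0.44353367 0.00423334 0.1405502 ]
```

Handle pixels are at columns 274–299, row 248, so it lies in the rest about 6 mm further to −y and 3 mm to −x than expected. I update the rest model and swing to the butt side.

jog_arm --plan '[[[0,0,0],[0.02,0,-0.03],0.06],[[0,-0.12,0],[0.06,0.01,-0.03],0.06],[[0,-0.36,0],[0.1,0.018,-0.01],0.06],[[0,-0.782,0],[0.137,0.018,0.009],0.06],[[0,-0.782,0],[0.137,0.018,0.009],0.06],[[0,-0.782,0],[0.137,0.018,0.009],0.06],[[0,-0.782,0],[0.137,0.018,0.009],0.06],[[0,-0.782,0],[0.137,0.018,0.009],0.06]]'

```text
clock: 9.63
position: [0.4592, 0.0074, 0.3272]
ee_rot: [0.726, 0.688, -0.002, -0.0]
ft_force: [-0.1, 0.1, -1.2]
grip_width: 0.703
grasp_force: 0.0
```

```bash
sed -i 's/^TIPY=.*/TIPY=-.064/; s/REST=np.array(\[.4399/REST=np.array([.4372/' h.py
python3 - <<'E'
from h import *
from workcell import *
o=get_obs();print(o["joint_pos"],o["position"])
t=camera("top")["img"];c=t.astype(int)
m=(c[:,:,0]>c[:,:,2]+50)&(c[:,:,0]>90);m[:225]=0;m[268:]=0;m[:,:255]=0;m[:,345:]=0
ys,xs=np.nonzero(m);print(len(xs),xs.min(),xs.max(),ys.mean(),'expected butt,ferrule',proj('t',TIP+.198*UP),proj('t',TIP+.108*UP),proj('t',GRIP))
s=camera("side")["img"];c=s.astype(int)
m=(c[:,:,0]>c[:,:,2]+50)&(c[:,:,0]>90);m[:120]=0;m[290:]=0;m[:,:180]=0;m[:,262:]=0
ys,xs=np.nonzero(m);print(len(xs),xs.min(),xs.max(),ys.min(),ys.max(),xs.mean(),ys.mean(),'exp',proj('s',TIP+.198*UP),proj('s',TIP+.108*UP),proj('s',GRIP))
P=lambda d:TIP+d*UP
go(P(.3),R2)
E
```

```text
[-0.37977309 -0.08455342  0.24604214  1.72301792  0.02297603  1.5043
 -0.1902023 ] [0.45924862 0.00739417 0.32723378]Traceback (most recent call last):
  File "<stdin>", line 6, in <module>
    return umr_minimum(a, axis, None, out, keepdims, initial, where)
ValueError: zero-size array to reduction operation minimum which has no identity
```

Run:
```python
from h import *
from workcell import *
s=camera("side")["img"];c=s.astype(int)
m=(c[:,:,0]>c[:,:,2]+50)&(c[:,:,0]>90);m[:120]=0;m[290:]=0;m[:,:180]=0;m[:,262:]=0
ys,xs=np.nonzero(m)
if len(xs):print(len(xs),xs.min(),xs.max(),ys.min(),ys.max(),xs.mean(),ys.mean())
print('exp',proj('s',TIP+.198*UP),proj('s',TIP+.108*UP),proj('s',GRIP))
go(TIP+.3*UP,R2)
```

```text
222 221 261 120 228 230.19819819819818 199.26576576576576
exp [222.09902895 187.70194255] [233.37960956 228.73478492] [227.74515104 208.23957673]
[[-0.002, -0.787, 0.013], [0.0874, -0.0162, 0.0882]] rows 6.3
```

jog_arm --plan '[[[0,-0.787,0.013],[0.087,-0.016,0.04],0.06],[[0,-0.787,0.013],[0.087,-0.016,0.06],0.06],[[0,-0.787,0.013],[0.087,-0.016,0.088],0.06],[[0,-0.787,0.013],[0.087,-0.016,0.088],0.06],[[0,-0.787,0.013],[0.087,-0.016,0.088],0.06],[[0,-0.787,0.013],[0.087,-0.016,0.088],0.06],[[0,-0.787,0.013],[0.087,-0.016,0.088],0.06],[[0,-0.787,0.013],[0.087,-0.016,0.088],0.06]]'

```text
clock: 10.4
position: [0.447, 0.0924, 0.2365]
ee_rot: [0.675, 0.631, -0.283, 0.259]
ft_force: [-1.6, -0.7, -0.1]
grip_width: 0.7
grasp_force: 0.0
```

Run:
```python
from h import *
from workcell import *
o=get_obs();print(o["joint_pos"],o["position"],o["ft_force"])
t=camera("top")["img"];c=t.astype(int)
m=(c[:,:,0]>c[:,:,2]+50)&(c[:,:,0]>90);m[:225]=0;m[268:]=0;m[:,:255]=0;m[:,345:]=0
ys,xs=np.nonzero(m)
if len(xs):print(len(xs),xs.min(),xs.max(),ys.mean(),xs.mean())
print('exp',proj('t',TIP+.198*UP),proj('t',TIP+.108*UP),proj('t',GRIP))
s=camera("side")["img"];c=s.astype(int)
m=(c[:,:,0]>c[:,:,2]+50)&(c[:,:,0]>90);m[:170]=0;m[290:]=0;m[:,:180]=0;m[:,262:]=0
ys,xs=np.nonzero(m)
if len(xs):print(len(xs),xs.min(),xs.max(),ys.min(),ys.max(),xs.mean(),ys.mean())
print('exp',proj('s',TIP+.198*UP),proj('s',TIP+.108*UP),proj('s',GRIP))
go(TIP+.162*UP,R2)
```

```text
[-0.68615628  0.29117748 -0.01864869  1.72018093  0.53675293  1.72241882
 -0.85661133] [0.44699701 0.09239196 0.23651733] [-1.5903742  -0.6600911  -0.09930675]
111 278 299 247.87387387387386 288.45045045045043
exp [274.8524567  246.70472719] [297.80974123 248.74027603] [286.68311777 247.75371399]
240 221 234 190 229 227.70833333333334 210.19166666666666
exp [222.09902895 187.70194255] [233.37960956 228.73478492] [227.74515104 208.23957673]
[[-0.009, -0.005, -0.006], [0.003, -0.0003, 0.1352]] rows 3.2
```

jog_arm --plan '[[[-0.009,-0.005,-0.006],[0.003,0,0.035],0.06],[[-0.009,-0.005,-0.006],[0.003,0,0.07],0.06],[[-0.009,-0.005,-0.006],[0.003,0,0.1],0.06],[[-0.009,-0.005,-0.006],[0.003,0,0.125],0.06],[[-0.009,-0.005,-0.006],[0.003,0,0.135],0.06],[[-0.009,-0.005,-0.006],[0.003,0,0.135],0.06]]'

```text
clock: 11.0
position: [0.4403, -0.0036, 0.1413]
ee_rot: [0.675, 0.631, -0.28, 0.262]
ft_force: [0.6, -0.1, 0.3]
grip_width: 0.703
grasp_force: 0.0
```

Run:
```python
from h import *
from workcell import *
o=get_obs();print(o["position"],o["ft_force"])
go(TIP+.162*UP,R2)
```

```text
[ 0.44027103 -0.00360014  0.14125009] [ 0.58537839 -0.12420952  0.26344381]
[[-0.001, 0.002, -0.002], [0.0018, 0.0001, -0.0008]] rows 0.0
```

jog_arm --plan '[[[0,0,0],[0.001,0,0],0.01],[[0,0,0],[0.001,0,0],0.01],[[0,0,0],[0.001,0,0],0.01],[[0,0,0],[0.001,0,0],0.01],[[0,0,0],[0.001,0,0],0.01],[[0,0,0],[0.001,0,0],0.01]]' --force 80

```text
clock: 11.5
position: [0.4417, 0.0012, 0.1411]
ee_rot: [0.672, 0.633, -0.279, 0.264]
ft_force: [-0.2, 4.3, 6.2]
grip_width: 0.261
grasp_force: 78.2
```

jog_arm --plan '[[[0,0,0],[-0.015,0,0],0.01],[[0,0,0],[-0.035,0,0],0.01],[[0,0,0],[-0.06,0,0],0.01],[[0,0,0],[-0.09,0,-0.02],0.01],[[0,0,0],[-0.11,0,-0.05],0.01],[[0,0,0],[-0.11,0,-0.05],0.01]]'

```text
clock: 12.0
position: [0.4403, -0.0407, 0.2593]
ee_rot: [0.674, 0.632, -0.276, 0.265]
ft_force: [0.6, 0.1, 0.3]
grip_width: 0.258
grasp_force: 78.5
```

```bash
cat >> h.py <<'E'
SL=lambda y,z: W(RIG,(0,y,z))
R3=rot([0,0,-1],ldir(RIG,[1,0,0]))
E
python3 - <<'E'
from h import *
from workcell import *
o=get_obs();print(o["joint_pos"],o["position"],o["ft_force"],o["grip_width"]);Rc=R.from_quat(o["ee_rot"])
# tip detection: predicted vs. seen
tp=o["position"]+Rc.apply([.002,0,.162]);print('pred tip',tp,proj('t',tp),proj('s',tp))
go(SL(-.075,.045+.162+.08),R3)
E
```

```text
[-0.56119068  0.10407753  0.05386585  1.89329363  0.63768932  1.61902837
 -0.6986178 ] [ 0.44026944 -0.04068259  0.25928954] [0.6195928  0.14976545 0.25170839] 0.25822215730906223
pred tip [ 0.43429825 -0.15361509  0.14327836] [340.97513258 250.49626116] [251.96142083 255.07386837]
[[0.039, 0.784, 0.072], [0.0887, 0.0301, -0.1275]] rows 6.3
```

jog_arm --plan '[[[0,0,0],[-0.03,0,-0.03],0.01],[[0,0,0],[-0.06,0,-0.06],0.01],[[0.039,0.784,0.072],[-0.05,0.01,-0.13],0.01],[[0.039,0.784,0.072],[-0.03,0.02,-0.16],0.01],[[0.039,0.784,0.072],[-0.01,0.03,-0.18],0.01],[[0.039,0.784,0.072],[0.018,0.03,-0.198],0.01],[[0.039,0.784,0.072],[0.018,0.03,-0.198],0.01],[[0.039,0.784,0.072],[0.018,0.03,-0.198],0.01]]'

```text
clock: 12.67
position: [0.4782, 0.1129, 0.3808]
ee_rot: [0.752, 0.659, -0.015, 0.01]
ft_force: [-0.9, -1.5, -1.4]
grip_width: 0.256
grasp_force: 78.6
```

jog_arm --plan '[[[0,0,0],[0,0,0],0.01],[[0,0,0],[0,0,0],0.01]]'

```text
clock: 12.83
position: [0.4778, 0.1074, 0.3812]
ee_rot: [0.755, 0.656, -0.017, 0.012]
ft_force: [0.1, -0.0, -1.2]
grip_width: 0.263
grasp_force: 78.6
```

Run:
```python
from h import *
from workcell import *
o=get_obs();print(o["joint_pos"],o["position"],o["ft_force"],o["grip_width"]);Rc=R.from_quat(o["ee_rot"])
print(Rc.as_matrix().round(3).tolist())
tp=o["position"]+Rc.apply([0,0,.165]);print('pred tip',tp,proj('t',tp),proj('s',tp))
go(SL(-.075,.045+.165+.06),R3)
```

```text
[-0.46751935  0.00396874  0.12861056  1.53172498  0.03533631  1.62907273
 -0.47767848] [0.47778596 0.10744854 0.38122697] [ 0.13604006 -0.02066565 -1.21438811] 0.26334985327741406
[[0.14, 0.99, -0.01], [0.989, -0.14, -0.041], [-0.042, -0.004, -0.999]]
pred tip [0.4761444  0.10061054 0.2163769 ] [244.05588573 232.39207216] [222.5008865  144.50781746]
[[-0.004, 0.042, 0.0], [0.0075, 0.0018, 0.111]] rows 2.7
```

jog_arm --plan '[[[-0.004,0.042,0],[0.0075,0.002,0.03],0.01],[[-0.004,0.042,0],[0.0075,0.002,0.07],0.01],[[-0.004,0.042,0],[0.0075,0.002,0.1],0.01],[[-0.004,0.042,0],[0.0075,0.002,0.111],0.01],[[-0.004,0.042,0],[0.0075,0.002,0.111],0.01],[[-0.004,0.042,0],[0.0075,0.002,0.111],0.01]]'

```text
clock: 13.33
position: [0.4796, 0.1124, 0.2702]
ee_rot: [0.753, 0.658, -0.001, 0.0]
ft_force: [-0.6, 0.3, 0.8]
grip_width: 0.26
grasp_force: 78.6
```

Run:
```python
from h import *
from workcell import *
import cv2
o=get_obs();Rc=R.from_quat(o["ee_rot"]);print(o["position"],Rc.as_matrix().round(3)[:,2],o["ft_force"])
s=camera("side")["img"][:,:,::-1].copy();t=camera("top")["img"][:,:,::-1].copy()
S=cv2.resize(s[100:220,190:270],None,fx=5,fy=5,interpolation=cv2.INTER_CUBIC);T=cv2.resize(t[205:265,195:275],None,fx=5,fy=5,interpolation=cv2.INTER_CUBIC)
tp=o["position"]+Rc.apply([0,0,.165]);print(tp,loc(RIG,tp))
for p,c in((tp,(0,0,255)),(tp-Rc.apply([0,0,.108]),(0,0,255)),(SL(-.114,.062),(0,255,0)),(SL(-.036,.062),(0,255,0))):
    for I,k,of in((S,'s',(190,100)),(T,'t',(195,205))):
        u=(proj(k,p)-of+.5)*5;cv2.circle(I,tuple(int(v) for v in u),3,c,1)
im=np.zeros((600,800,3),np.uint8);im[:,:400]=S;im[:300,400:]=T
cv2.imwrite("pics/both6.png",im)
```

```text
[0.47958838 0.11238179 0.27021557] [-0.001 -0.001 -1.   ] [-0.61341538  0.29641081  0.83898783]
[0.47938199 0.11216996 0.10521584] [-0.0004 -0.0729]
```

View pics/both6.png

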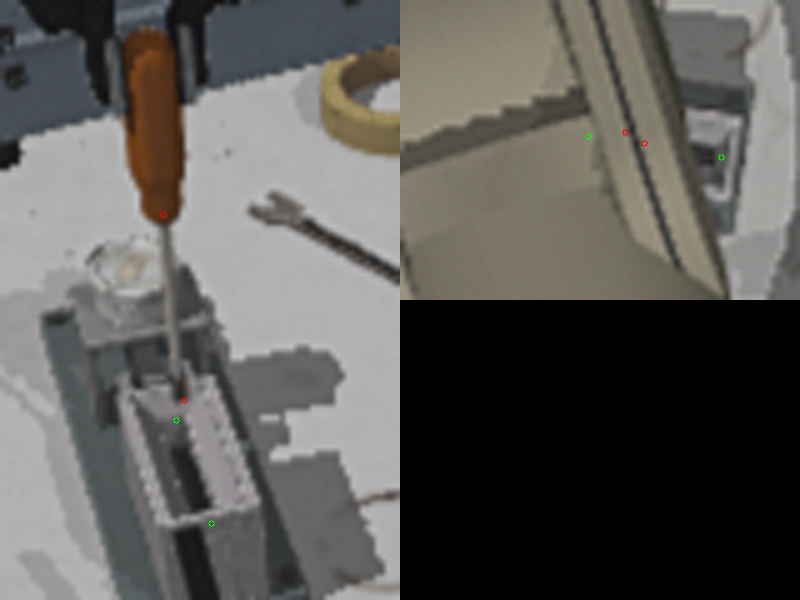

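Predicted tip (184,400) agrees with the seen blade to about 1 mm and lies over the slot. Move to the +y end and descend.

jog_arm --plan '[[[0,0,0],[0.03,0,0],0.01],[[0,0,0],[0.03,0,0.02],0.01],[[0,0,0],[0.03,0,0.035],0.01],[[0,0,0],[0.03,0,0.048],0.01],[[0,0,0],[0.03,0,0.055],0.01],[[0,0,0],[0.03,0,0.055],0.01]]'

```text
clock: 13.93
position: [0.4834, 0.1415, 0.2142]
ee_rot: [0.754, 0.657, -0.001, -0.0]
ft_force: [0.1, 0.7, 0.0]
grip_width: 0.262
grasp_force: 78.6
```

jog_arm --plan '[[[0,0,0],[0,0,0.002],0.01],[[0,0,0],[0,0,0.004],0.01],[[0,0,0],[0,0,0.004],0.01]]'

```text
clock: 14.18
position: [0.4838, 0.1414, 0.2109]
ee_rot: [0.754, 0.657, -0.0, 0.0]
ft_force: [1.0, 0.1, -0.2]
grip_width: 0.261
grasp_force: 78.6
```

jog_arm --plan '[[[0,0,0],[0,0,0.001],0.01],[[0,0,0],[0,0,0.002],0.01],[[0,0,0],[0,0,0.002],0.01]]'

```text
clock: 14.43
position: [0.4834, 0.1413, 0.2083]
ee_rot: [0.754, 0.657, -0.001, -0.0]
ft_force: [-0.6, -1.0, -0.7]
grip_width: 0.259
grasp_force: 78.6
```

jog_arm --plan '[[[0,0,0],[0,0,0.001],0.01],[[0,0,0],[0,0,0.001],0.01]]'

```text
clock: 14.6
position: [0.4834, 0.1413, 0.2071]
ee_rot: [0.754, 0.657, -0.001, -0.0]
ft_force: [-0.4, 0.1, -0.7]
grip_width: 0.261
grasp_force: 78.6
```

jog_arm --plan '[[[0,0,0],[0,0,0.001],0.01],[[0,0,0],[0,0,0.001],0.01]]'

```text
clock: 14.77
position: [0.4836, 0.1414, 0.2065]
ee_rot: [0.754, 0.657, -0.0, -0.0]
ft_force: [-0.5, 0.2, 2.1]
grip_width: 0.262
grasp_force: 79.1
```

Contact at TCP z ≈ 0.2066. Slide towards −y with light pressure.

jog_arm --plan '[[[0,0,0],[-0.002,0,0],0.01],[[0,0,0],[-0.004,0,0],0.01],[[0,0,0],[-0.004,0,0],0.01]]'

```text
clock: 15.02
position: [0.483, 0.1372, 0.2065]
ee_rot: [0.754, 0.657, -0.0, -0.0]
ft_force: [-0.1, 1.7, 2.1]
grip_width: 0.259
grasp_force: 79.0
```

jog_arm --plan '[[[0,0,0],[-0.002,0,0],0.01],[[0,0,0],[-0.004,0,0],0.01],[[0,0,0],[-0.004,0,0],0.01]]'

```text
clock: 15.27
position: [0.4824, 0.1332, 0.2064]
ee_rot: [0.754, 0.657, -0.0, -0.0]
ft_force: [-0.2, 1.2, 2.3]
grip_width: 0.257
grasp_force: 79.0
```

jog_arm --plan '[[[0,0,0],[-0.002,0,0.0005],0.01],[[0,0,0],[-0.004,0,0.0005],0.01],[[0,0,0],[-0.005,0,0.0005],0.01]]'

```text
clock: 15.52
position: [0.4818, 0.1286, 0.206]
ee_rot: [0.754, 0.657, -0.0, -0.0]
ft_force: [-0.5, 2.6, 4.7]
grip_width: 0.264
grasp_force: 79.2
```

jog_arm --plan '[[[0,0,0],[-0.002,0,0],0.01],[[0,0,0],[-0.004,0,0],0.01],[[0,0,0],[-0.005,0,0],0.01]]'

```text
clock: 15.77
position: [0.4809, 0.1232, 0.2057]
ee_rot: [0.754, 0.657, -0.001, -0.0]
ft_force: [-0.5, 2.3, 1.9]
grip_width: 0.26
grasp_force: 79.0
```

jog_arm --plan '[[[0,0,0],[-0.002,0,0],0.01],[[0,0,0],[-0.003,0,0],0.01],[[0,0,0],[-0.003,0,0],0.01]]'

```text
clock: 16.02
position: [0.4803, 0.1201, 0.2055]
ee_rot: [0.754, 0.657, -0.001, -0.0]
ft_force: [0.6, 3.2, 1.7]
grip_width: 0.257
grasp_force: 78.8
```

jog_arm --plan '[[[0,0,0],[-0.002,0,0],0.01],[[0,0,0],[-0.003,0,0],0.01],[[0,0,0],[-0.003,0,0],0.01]]'

```text
clock: 16.27
position: [0.4799, 0.1172, 0.2054]
ee_rot: [0.754, 0.657, -0.001, -0.0]
ft_force: [0.3, 2.5, -0.5]
grip_width: 0.261
grasp_force: 78.6
```

jog_arm --plan '[[[0,0,0],[0,0,0.001],0.01],[[0,0,0],[0,0,0.001],0.01]]'

```text
clock: 16.43
position: [0.4803, 0.1175, 0.205]
ee_rot: [0.754, 0.657, -0.001, -0.0]
ft_force: [-0.3, 3.0, 4.1]
grip_width: 0.257
grasp_force: 79.2
```

jog_arm --plan '[[[0,0,0],[0,0,0.001],0.01],[[0,0,0],[0,0,0.001],0.01]]'

```text
clock: 16.6
position: [0.4805, 0.1175, 0.2044]
ee_rot: [0.754, 0.657, -0.0, 0.0]
ft_force: [0.3, 1.8, 6.9]
grip_width: 0.26
grasp_force: 79.6
```

```bash
cat > tilt.py <<'E'
from h import *
from workcell import *
import cv2
def ends(c):
    c=c.astype(int);m=((c[:,:,0]>c[:,:,2]+50)&(c[:,:,0]>90)).astype(np.uint8)
    n,l,st,ce=cv2.connectedComponentsWithStats(m);k=1+np.argmax(st[1:,4]);ys,xs=np.nonzero(l==k)
    r=[]
    for v in range(ys.min(),ys.max()+1):
        q=xs[ys==v];r.append((q.mean(),v))
    r=np.array(r);a=np.polyfit(r[:,1],r[:,0],1);return a[0],np.polyval(a,ys.max()),ys.min(),ys.max()
if __name__=="__main__":
    c=camera("side")["img"][80:220,190:290];o=get_obs();Rc=R.from_quat(o["ee_rot"])
    def pr(d): return proj('s',o["position"]+Rc.apply([0,0,d]))-[190,80]
    a,b=pr(.02),pr(.057);print('now slope,bottom u, v',ends(c),'pred',(b-a)[0]/(b-a)[1],b,o["position"],o["ft_force"])
    m=cv2.imread('pics/both6.png')[:,:400,::-1];S=cv2.resize(m,(80,120),interpolation=cv2.INTER_AREA);print('before (v offset 20)',ends(S))
E
python3 tilt.py
```

```text
now slope,bottom u, v (np.float64(-0.7018822823776382), np.float64(73.66403044648658), np.int64(28), np.int64(45)) pred 0.11154463215800325 [34.43788455 84.36561884] [0.48050884 0.11755712 0.20444808] [-0.35422643  1.11716409  6.44591985]
before (v offset 20) (np.float64(-0.0325615763546799), np.float64(27.704482758620678), np.int64(9), np.int64(37))
```

```bash
sed -i 's/\[80:220,190:290\]/[80:220,190:245]/; s/\[:,:400,::-1\]/[:,:275,::-1]/; s/(80,120)/(55,120)/' tilt.py; sed -i 's/c=c.astype(int);m=((c\[:,:,0\]>c\[:,:,2\]+50)/c=c.astype(int);m=((c[:,:,0]>c[:,:,2]+70)/' tilt.py; python3 tilt.py
python3 - <<'E'
from h import *
p=np.array([.4796,.1124,.2702])
a=proj('s',p-[0,0,.02])-[190,100];b=proj('s',p-[0,0,.057])-[190,100];print('before pred',(b-a)[0]/(b-a)[1],b)
E
```

```text
now slope,bottom u, v (np.float64(-0.5892857142857143), np.float64(28.73214285714289), np.int64(55), np.int64(61)) pred 0.11153201178489652 [34.43398521 84.37898841] [0.48049691 0.11755657 0.20441801] [-1.29765329  1.85131778  5.9319507 ]
before (v offset 20) (np.float64(-0.017399267399266914), np.float64(27.40343915343916), np.int64(10), np.int64(36))
before pred 0.11120793167888977 [32.25515563 42.39234766]
```

```bash
sed -i 's/m=((c.*uint8)/m=((c[:,:,0]>1.7*c[:,:,2]+5)\&(c[:,:,0]>30)).astype(np.uint8)/; s/return a\[0\]/print(r[::3].round(1).tolist());return a[0]/' tilt.py; python3 tilt.py
```

```text
[[32.0, 52.0], [31.5, 55.0], [32.0, 58.0], [32.0, 61.0], [33.0, 64.0], [32.5, 67.0], [32.5, 70.0], [32.5, 73.0], [33.0, 76.0], [33.0, 79.0], [33.5, 82.0]]
now slope,bottom u, v (np.float64(0.05507697947214087), np.float64(33.36931818181817), np.int64(52), np.int64(83)) pred 0.11154134841803559 [34.4299507  84.37315797] [0.48049076 0.11756346 0.20443113] [-0.75372155  2.26844336  6.53134335]
[[29.0, 6.0], [29.5, 9.0], [29.5, 12.0], [29.5, 15.0], [30.5, 18.0], [30.5, 21.0], [30.0, 24.0], [30.5, 27.0], [31.0, 30.0], [30.5, 33.0], [31.5, 36.0], [32.0, 39.0], [31.5, 42.0]]
before (v offset 20) (np.float64(0.07661943319838073), np.float64(31.981410256410253), np.int64(6), np.int64(44))
```

The handle has tilted in the grip by about 0.17 rad. The tip has been held from the start, so it dropped straight into the hole. Go back to stand it upright, then push.

jog_arm --plan '[[[0,0,0],[0.006,0,-0.0005],0.01],[[0,0,0],[0.012,0,-0.0015],0.01],[[0,0,0],[0.018,0,-0.002],0.01],[[0,0,0],[0.023,0,-0.0025],0.01],[[0,0,0],[0.026,0,-0.0025],0.01],[[0,0,0],[0.026,0,-0.0025],0.01]]'

```text
clock: 17.25
position: [0.4838, 0.1434, 0.2062]
ee_rot: [0.754, 0.657, -0.001, 0.0]
ft_force: [-0.1, -2.7, 3.8]
grip_width: 0.261
grasp_force: 79.0
```

```bash
python3 tilt.py|grep now
```

```text
now slope,bottom u, v (np.float64(0.08263305322128854), np.float64(31.49047619047619), np.int64(44), np.int64(78)) pred 0.11422874715977749 [31.8879303  77.27482343] [0.48378551 0.14303009 0.20618285] [-0.49338928 -3.3348757   4.99581533]
```

jog_arm --plan '[[[0,0,0],[-0.001,0,0.001],0.01],[[0,0,0],[-0.001,0,0.002],0.01],[[0,0,0],[-0.001,0,0.002],0.01]]'

```text
clock: 17.55
position: [0.4839, 0.1419, 0.2046]
ee_rot: [0.754, 0.657, -0.0, 0.0]
ft_force: [-0.9, -1.5, 6.4]
grip_width: 0.259
grasp_force: 79.3
```

jog_arm --plan '[[[0,0,0],[0,0,0.001],0.01],[[0,0,0],[0,0,0.001],0.01]]'

```text
clock: 17.72
position: [0.4839, 0.1419, 0.2037]
ee_rot: [0.754, 0.657, -0.0, 0.0]
ft_force: [0.0, -2.4, 7.5]
grip_width: 0.26
grasp_force: 79.4
```

jog_arm --plan '[[[0,0,0],[0,0,0.001],0.01],[[0,0,0],[0,0,0.0025],0.01],[[0,0,0],[0,0,0.0025],0.01]]'

```text
clock: 17.97
position: [0.4837, 0.1419, 0.2009]
ee_rot: [0.754, 0.657, -0.001, -0.0]
ft_force: [0.6, -2.8, 5.2]
grip_width: 0.262
grasp_force: 79.2
```

```bash
cat > padup.py <<'E'
from h import *
from workcell import *
import cv2
# pad visible (dark) at its raised place in side view?
c=camera("side")["img"];u,v=proj('s',pad(.6)).round().astype(int);p=c[v-2:v+3,u-2:u+3].mean();u,v=u,v
t=cv2.cvtColor(cv2.imread('pics/side0.png'),cv2.COLOR_BGR2RGB)[v-2:v+3,u-2:u+3].mean()
print('pad patch now',p,'when up',t)
E
python3 padup.py
```

```text
pad patch now 53.81333333333333 when up 27.88
```

jog_arm --plan '[[[0,0,0],[0,0,0.001],0.01],[[0,0,0],[0,0,0.0015],0.01],[[0,0,0],[0,0,0.0015],0.01]]'

```text
clock: 18.27
position: [0.4838, 0.1419, 0.1996]
ee_rot: [0.754, 0.657, -0.0, 0.0]
ft_force: [-0.4, -2.2, 7.0]
grip_width: 0.257
grasp_force: 79.4
```

```bash
python3 padup.py
python3 - <<'E'
from h import *
import cv2
from workcell import *
u,v=proj('s',pad(.6)).round().astype(int);print(u,v)
c=camera("side")["img"].mean(2).astype(int);a=cv2.imread('pics/side0.png').mean(2).astype(int)
print(c[v-8:v+14:2,u-9:u+10:2]);print(a[v-8:v+14:2,u-9:u+10:2])
E
```

```text
pad patch now 53.026666666666664 when up 27.88
212 136
[[ 88 133  63  24  25  36 108  47  49  49]
 [182 182 142  21  30  78  38  49  57  66]
 [175 178 184  23  29  85  38  42  65  65]
 [175 178  70  25  27  80  35  68  62  61]
 [178 178  33  30  26  84  39  67  59  55]
 [177 180  36  29  27  83  45  52  58  55]
 [176 179 100  18  24  84  55  43  56  55]
 [176 177 180 161 116  95  52  41  58  55]
 [177 175 178 179 126 119  96  43  60  55]
 [177 177 177 182 134 122  96  60  62  54]
 [177 175 177 180 143 135 131  67  64  55]]
[[172 170 169 171 170 168 172 172 171 172]
 [171 172 172 174 172 172 172 171 173 173]
 [170 171 171 118  70  99 170 171 172 171]
 [172 173  68  25  25  24  59 177 170 172]
 [173 174  34  29  30  29  22 171 174 173]
 [172 176  37  28  29  30  22 170 172 171]
 [171 176  98  20  29  27  59 178 175 173]
 [172 171 175 155 113 108 109 178 175 174]
 [171 172 172 175 123 119 116 172 174 172]
 [172 171 174 176 131 116 116 171 171 174]
 [171 170 172 175 139 130 143 183 173 150]]
```

The pad's outline at side px (208,136) is the same as in the first picture, so the arm has sprung up. Withdraw and check tilt.

jog_arm --plan '[[[0,0,0],[0,0,-0.02],0.01],[[0,0,0],[0,0,-0.045],0.01],[[0,0,0],[0,0,-0.08],0.01],[[0,0,0],[0,0,-0.115],0.01],[[0,0,0],[0,0,-0.15],0.01],[[0,0,0],[0,0,-0.18],0.01],[[0,0,0],[0,0,-0.18],0.01]]'

```text
clock: 18.95
position: [0.4851, 0.143, 0.3849]
ee_rot: [0.754, 0.657, 0.003, 0.001]
ft_force: [0.7, -0.8, 0.1]
grip_width: 0.265
grasp_force: 78.7
```

```bash
sed -i 's/\[80:220,190:245\]/[20:220,190:245]/; s/-\[190,80\]/-[190,20]/' tilt.py; python3 tilt.py|grep -B1 now
python3 - <<'E'
from h import *
from workcell import *
o=get_obs();Rc=R.from_quat(o["ee_rot"]);print(o["joint_pos"],Rc.as_matrix().round(3)[:,2])
c=camera("side")["img"].astype(int);g=c.mean(2)
# shaft: scan rows under the handle down to the predicted tip
for d in np.arange(.06,.18,.008):
    u,v=proj('s',o["position"]+Rc.apply([0,0,d]));v=int(round(v));u0=int(round(u));print(round(d,3),round(u,1),v,g[v,u0-7:u0+8].astype(int))
E
```

```text
[[20.5, 25.0], [20.5, 28.0], [21.0, 31.0], [21.0, 34.0], [22.0, 37.0], [22.0, 40.0], [22.0, 43.0], [22.0, 46.0], [22.0, 49.0], [22.5, 52.0], [22.5, 55.0], [23.0, 58.0], [23.5, 61.0], [24.0, 64.0], [24.0, 67.0]]
now slope,bottom u, v (np.float64(0.08336856941508103), np.float64(23.996969696969693), np.int64(25), np.int64(68)) pred 0.11705073408508178 [24.60590886 69.62350632] [0.48463652 0.14278859 0.38175764] [ 0.40295117 -0.03651462 -1.86530023]
[-0.48694001  0.02253053  0.11287297  1.51140329 -0.0029457   1.60454137
 -0.51143543] [ 0.003  0.002 -1.   ]
0.06 214.8 91 [ 75  76  75  72  75 103  71  74  74  74  75  75  74  74  75]
0.068 215.2 94 [ 78  76  77  76  74  77 106  89  79  74  74  74  76  75  76]
0.076 215.6 98 [ 45  42  37  42  48 112  97  87  75  74  74  74  74  74  73]
0.084 216.0 101 [ 79  77  76  73  82 140 110  83  88  91 104 106 108 101 113]
0.092 216.4 105 [ 92  88  81  68  69  68 108  91 106  74  65  67  69  70  72]
0.1 216.7 108 [ 73  72  74  71  76 124  98  85  75  73  74  73  73  75  75]
0.108 217.1 111 [ 75  75  74  71  79 143 113  81  74  75  75  74  75  75  76]
0.116 217.5 114 [ 75  75  75  76  73  76 110  88  79  73  77  76  77  77  77]
0.124 217.9 117 [ 77  75  76  75  76 115  96 104  78  75  75  77  77  76  75]
0.132 218.2 121 [ 74  71  69  74  95 106 101  83 126 157 159 162 173 176 174]
0.14 218.6 124 [176 175 175 176 159 117  85 107 171 175 172 172 172 172 170]
0.148 219.0 127 [172 171 172 174 152  63  35  53 169 178 174 173 172 171 171]
0.156 219.3 130 [173 173 175 176 173  85  48  54 134 172 174 173 174 175 174]
0.164 219.7 133 [ 36  65 116 172 175 174 172 173 173 173 173 175 173 173 175]
0.172 220.0 136 [ 30  27  24  72 172 176 175 175 174 175 174 174 175 174 173]
```

The tip ends at side row ≈131.5 against 133.6 predicted, so the tilt is small (about 0.03 rad). Plan the return.

```bash
cat >> h.py <<'E'
R4=R2*R.from_rotvec([0,-.03,0])
Q=lambda n,s=.168: TIP+s*UP+n*NRM
E
python3 - <<'E'
from h import *
c=go(Q(.1)+[0,0,.1],R4);go(Q(.1),R4,c);go(Q(0),R4,c);print(Q(.1),Q(0))
E
```

```text
[[-0.03, -0.815, -0.069], [-0.2153, -0.0186, 0.064]] rows 6.6
[[0.0, 0.0, 0.0], [0.0728, -0.0, 0.0686]] rows 2.4
[[0.0, 0.0, 0.0], [0.1728, 0.0, 0.0656]] rows 4.4
[ 0.43617723 -0.06808431  0.2155028 ] [0.44072075 0.00247957 0.1447928 ]
```

jog_arm --plan '[[[-0.03,-0.815,-0.069],[-0.04,-0.01,0],0.01],[[-0.03,-0.815,-0.069],[-0.08,-0.018,0],0.01],[[-0.03,-0.815,-0.069],[-0.12,-0.018,0],0.01],[[-0.03,-0.815,-0.069],[-0.16,-0.018,0.02],0.01],[[-0.03,-0.815,-0.069],[-0.2,-0.019,0.04],0.01],[[-0.03,-0.815,-0.069],[-0.215,-0.019,0.064],0.01],[[-0.03,-0.815,-0.069],[-0.215,-0.019,0.064],0.01],[[-0.03,-0.815,-0.069],[-0.215,-0.019,0.064],0.01]]'

```text
clock: 19.72
position: [0.4336, -0.0677, 0.3114]
ee_rot: [0.666, 0.63, -0.294, 0.271]
ft_force: [0.4, 1.2, -1.2]
grip_width: 0.257
grasp_force: 78.8
```

Run:
```python
from h import *
go(Q(.1),R4)
```

```text
[[-0.004, 0.008, 0.01], [0.0701, 0.0036, 0.0653]] rows 2.3
```

jog_arm --plan '[[[-0.004,0.008,0.01],[0.035,0.0036,0.0325],0.01],[[-0.004,0.008,0.01],[0.07,0.0036,0.065],0.01],[[-0.004,0.008,0.01],[0.07,0.0036,0.065],0.01],[[-0.004,0.008,0.01],[0.07,0.0036,0.065],0.01]]'

```text
clock: 20.05
position: [0.4379, -0.068, 0.2181]
ee_rot: [0.672, 0.627, -0.286, 0.27]
ft_force: [0.2, -0.3, -0.1]
grip_width: 0.26
grasp_force: 78.7
```

Run:
```python
from h import *
from workcell import *
o=get_obs();Rc=R.from_quat(o["ee_rot"]);print(o["position"])
go(Q(.1),R4);go(Q(.01),R4)
D=Rc.apply([.03,0,1]);D/=np.linalg.norm(D)
for k in 'ts':
    g=camera({'t':'top','s':'side'}[k])["img"].mean(2)
    for d in np.arange(.065,.178,.012):
        u,v=proj(k,o["position"]+D*d)
        if k=='t': x=int(round(u));y=int(round(v));print(round(d,3),round(v,1),g[y-6:y+7,x].astype(int))
        else: x=int(round(u));y=int(round(v));print(round(d,3),round(u,1),y,g[y,x-7:x+8].astype(int))
```

```text
[ 0.43787992 -0.06803718  0.21811644]
[[-0.0, -0.006, -0.006], [0.0018, -0.0017, 0.0019]] rows 0.1
[[-0.0, -0.006, -0.006], [0.0917, -0.0022, -0.0002]] rows 2.2
0.065 250.0 [174 176 174 161 115  88 111 145 170 173 170 171 171]
0.077 250.3 [169 170 171 172 177 125 128 147 165 170 169 167 168]
0.089 250.5 [169 170 170 175 123 127 150 166 171 169 168 169 169]
0.101 250.8 [170 171 171 174 157 125 145 168 172 170 170 171 171]
0.113 251.0 [170 170 171 173 170 119 140 169 171 171 171 171 171]
0.125 251.3 [168 169 169 171 178 128 134 158 171 173 172 172 170]
0.137 251.5 [166 168 169 176 134 130 148 167 172 171 172 171 172]
0.149 251.7 [171 170 171 176 145  97  73 140 171 172 171 170 172]
0.161 252.0 [170 171 171 173 170 154 148 160 172 173 170 171 171]
0.173 252.2 [172 172 171 171 171 171 171 171 170 171 172 170 169]
0.065 243.4 230 [111 104 104 103 102 101 109 170 175 113  98  99  99  98  98]
0.077 245.0 237 [ 69  65  83 136 149 121 115 172 166 107 100 102 102 100  96]
0.089 246.7 243 [ 64  54  56  56  53  59 140 177 135  74  93 102 104 104 105]
0.101 248.4 249 [147  72  55  57  56  52  78 169 175 105  56  71 104 107 104]
0.113 250.0 255 [ 83  53  55  56  52  52 119 171 149  77  51  55  82 104 108]
0.125 251.7 261 [ 75  49  55  54  47  67 168 180 121  63  51  55  60 101 106]
0.137 253.4 267 [154 126 131 148 150 142 119 172 165  85  54  87  72  64  66]
0.149 255.0 273 [ 88  88 146 152 149 118  96  92  83  70  58  56  56  54  55]
0.161 256.7 279 [155 164 161  80  54  71  83  84  80  60  56  59  57  57  53]
0.173 258.4 285 [ 86  86  87  81  73  76  81 103 160 170 168 171 186 186 186]
```

The shaft follows the prediction within half a pixel in both views. Lower onto the rest.

jog_arm --plan '[[[0,-0.006,-0.006],[0.03,-0.002,0.001],0.01],[[0,-0.006,-0.006],[0.06,-0.002,0.001],0.01],[[0,-0.006,-0.006],[0.08,-0.002,0.001],0.01],[[0,-0.006,-0.006],[0.092,-0.002,0.001],0.01],[[0,-0.006,-0.006],[0.092,-0.002,0.001],0.01]]'

```text
clock: 20.57
position: [0.4427, -0.0029, 0.1529]
ee_rot: [0.67, 0.629, -0.287, 0.272]
ft_force: [-0.3, -0.0, -0.7]
grip_width: 0.261
grasp_force: 78.8
```

jog_arm --plan '[[[0,0,0],[0.004,0,0],0.01],[[0,0,0],[0.004,0,0],0.01]]'

```text
clock: 20.73
position: [0.4426, -0.0023, 0.1509]
ee_rot: [0.671, 0.627, -0.287, 0.273]
ft_force: [0.1, -0.7, -1.1]
grip_width: 0.256
grasp_force: 78.8
```

Run:
```python
from h import *
go(Q(0),R4)
```

```text
[[0.004, -0.002, -0.005], [0.0076, -0.0022, 0.0008]] rows 0.2
```

jog_arm --plan '[[[0,0,0],[0.003,-0.002,0],0.01],[[0,0,0],[0.003,-0.002,0],0.01]]'

```text
clock: 20.9
position: [0.4402, -0.0001, 0.1481]
ee_rot: [0.671, 0.627, -0.287, 0.272]
ft_force: [-0.1, -1.1, -0.4]
grip_width: 0.261
grasp_force: 78.8
```

jog_arm --plan '[[[0,0,0],[0.003,0,0],0.01],[[0,0,0],[0.003,0,0],0.01]]'

```text
clock: 21.07
position: [0.4404, 0.002, 0.1457]
ee_rot: [0.67, 0.627, -0.287, 0.273]
ft_force: [-0.2, 0.0, 1.4]
grip_width: 0.262
grasp_force: 78.8
```

jog_arm --plan '[[[0,0,0],[0.002,0,0],0.01],[[0,0,0],[0.002,0,0],0.01]]'

```text
clock: 21.23
position: [0.4405, 0.0031, 0.1443]
ee_rot: [0.67, 0.627, -0.288, 0.273]
ft_force: [-0.3, -1.6, 4.2]
grip_width: 0.258
grasp_force: 78.9
```

jog_arm --plan '[[[0,0,0],[0.001,0,0.002],0.01],[[0,0,0],[0.001,0,0.003],0.01]]'

```text
clock: 21.4
position: [0.4406, 0.0011, 0.1421]
ee_rot: [0.67, 0.627, -0.288, 0.273]
ft_force: [-1.2, -1.3, 10.9]
grip_width: 0.259
grasp_force: 79.5
```

Seated (contact builds up against the rail). Release and back off along the handle.

jog_arm --plan '[[[0,0,0],[0,0,0],0.01],[[0,0,0],[0,0,0],0.05],[[0,0,0],[0,0,0],0.05],[[0,0,0],[0,0,0],0.05],[[0,0,0],[0,0,0],0.05],[[0,0,0],[0,0,0],0.05]]'

```text
clock: 21.9
position: [0.4403, 0.0022, 0.141]
ee_rot: [0.67, 0.628, -0.287, 0.272]
ft_force: [0.3, 0.4, 0.5]
grip_width: 0.587
grasp_force: 0.0
```

jog_arm --plan '[[[0,0,0],[0,0,-0.02],0.05],[[0,0,0],[0,0,-0.05],0.05],[[0,0,0],[0,0,-0.08],0.05],[[0,0,0],[0,0,-0.11],0.05],[[0,0,0],[0,0,-0.15],0.05],[[0,0,0],[0,0,-0.15],0.05]]'

```text
clock: 22.4
position: [0.4479, 0.1168, 0.2476]
ee_rot: [0.67, 0.63, -0.283, 0.273]
ft_force: [0.6, 2.0, -0.6]
grip_width: 0.586
grasp_force: 0.0
```

```bash
python3 - <<'E'
from h import *
from workcell import *
import cv2
o=get_obs();print(o["position"],o["ft_force"],o["grip_width"])
def box(k,u0,u1,v0,v1):
    c=camera(k)["img"][v0:v1,u0:u1].astype(int);m=((c[:,:,0]>1.7*c[:,:,2]+5)&(c[:,:,0]>60)).astype(np.uint8)
    n,l,st,ce=cv2.connectedComponentsWithStats(m);j=1+np.argmax(st[1:,4]);s=st[j];print(k,s[0]+u0,s[0]+s[2]-1+u0,s[1]+v0,s[1]+s[3]-1+v0,ce[j]+[u0,v0])
box('top',255,345,225,268);box('side',180,262,170,290)
print(proj('t',TIP+.198*UP),proj('t',TIP+.108*UP),proj('t',GRIP));print(proj('s',TIP+.198*UP),proj('s',TIP+.108*UP),proj('s',GRIP))
g=camera('side')["img"].mean(2)
for d in np.arange(0,.1,.01):
    u,v=proj('s',TIP+d*UP);x,y=int(round(u)),int(round(v));print(round(d,3),y,g[y,x-7:x+8].astype(int))
E
python3 padup.py
```

```text
[0.44785313 0.11681868 0.24762892] [ 0.62978896  2.04521087 -0.6314693 ] 0.5863316609233694
top 274 299 243 252 [286.13903743 247.48128342]
side 218 236 188 229 [227.51716247 207.75057208]
[274.8524567  246.70472719] [297.80974123 248.74027603] [286.68311777 247.75371399]
[222.09902895 187.70194255] [233.37960956 228.73478492] [227.74515104 208.23957673]
0.0 278 [ 81 124 120  85  90  63  59 106 149 146 147 156 155  79  51]
0.01 273 [ 92 152 115  84  83  62  58  76  90  71  79 143 151 146 125]
0.02 269 [ 77  93 150 103  81  85  72 103 121  98  94 113 147 148 147]
0.03 264 [ 79  78  79 100 111 105 165 175 109  93  77 121 142 146 145]
0.04 260 [ 71  83  92  99 119 122 165 168 116 136  99  92  90  92  91]
0.05 255 [ 54  52  53  90 114 127 163 139 119  88  92  94  91  90  88]
0.06 251 [ 51  74  82  81 102 113 135 166 132 119  69  52  52  54  55]
0.07 246 [ 56  57  64  88 128 119 165 172 121 153  76  53  54  56  56]
0.08 241 [ 50  74 118  98  78  68  89 110  92  90  58  53  54  54  52]
0.09 237 [ 84  89 146  92  74  74  96 114  75  66 111 149 151 146 123]
pad patch now 28.88 when up 27.88
```

The screwdriver lies in the same place as at the first laying and the striker is up. The gripper is clear, so I hand in.

```bash
python3 -c "
from workcell import *
print(hand_in())"
```

```text
the job is handed in; nothing more can be done
None
```

I handed the job in, but `hand_in()` returned no verdict: by the camera checks and force readings, the arm was cocked and tripped, the screwdriver lies released in the rest, the gripper is clear, and no bystander was approached.

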